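Refit the probe in the sloping tube

TASK

Draw the steel probe out of its hooded rack by the shaft and lay it down in the two V saddles of the open rest, letting go of it there. Then take it by its black handle and slide the shaft down into the sloping tube until the collar sits fully home against the tube's flange, and let go. Leave the bottle, the carton and the loose ring where they are.

Things in the scene. Friction and masses are not known exactly. Their poses are not given: they have to be found in the camera images.
- probe: Probe, 120-200 g, round about its own x: steel shaft 14 mm diameter (x = -140, the tip, to 0), aluminium collar 42 mm diameter (x = 0 to 8), black handle 22 mm diameter (x = 8 to 58 mm). Origin on the axis at the collar face that meets the shaft; x points to the handle. Balance point near x = -50 mm. Starts level in the rack's saddles, collar and handle end inside the hood, shaft outside.
- probe_shaft (a point): Point on the probe's axis near the middle of its bare shaft, 72 mm from the collar face; axes as the probe's.
- probe_handle (a point): Point on the probe's axis at the middle of the black handle, 33 mm from the collar face; axes as the probe's. At the start it is inside the rack's hood, where fingers have no room.
- rack: Fixed rack. Origin on the table under the free middle of the shaft; x (level) runs along the shaft towards the hood. A V saddle at x = -42 mm holds the shaft (10 mm thick, 37 mm wide, top 55 mm high), one inside the hood at x = 115 mm holds the handle (10 mm thick, top 49 mm high); the probe's axis is 50 mm above the table at y = 0. Base plate 8 mm high. The collar face starts at x = 68 to 75 mm.
- rack_hood (a point): Middle of the roof's lower near edge, at rack x = 85 mm, 118 mm above the table; axes as the rack's. The hood (dark steel roof, clear plastic walls) runs 61 mm from here to +x, is 96 mm wide, closed at sides and far end, open to -x; roof 4 mm thick, its underside 47 mm above the collar. The probe comes out by a lift of 30 to 38 mm (fingers on the shaft must clear the near saddle), then a slide of 60 mm or more to -x.
- rest: Fixed open rest: plywood foot 130 x 80 x 8 mm, two V saddles at x = -42 and +42 mm (10 mm thick, 37 mm wide, tops 55 mm high), nothing above. Origin on the table midway between them, x (level) along a shaft lying there; its axis is then 50 mm up at y = 0. Probe balanced when its shaft's middle (probe_shaft) lies midway between the saddles; the handle then stands free beyond a saddle.
- stand: Fixed stand of the sloping tube: steel foot from x = -170 to 30 mm, 100 mm wide, 12 mm high, with two green props. Origin on the table straight below the centre of the tube's mouth; from the mouth the tube runs down towards -x of the stand.
- port_mouth (a point): Centre of the tube's mouth in its flange face, 140 mm above the table. z: tube axis, out of the mouth, 30 degrees above level (shaft goes in along -z, downwards); y is level. Bore 19 mm diameter, flaring to 28 mm over the last 12 mm; tube 150 mm long, 27 mm outside; flange 54 mm diameter, 9 mm thick. A shaft let go part-way in may stick there by friction: push it home.
- bottle: Bystander: white plastic bottle with a red cap, 60 mm diameter, 110 mm high, standing; origin at the centre of its base.
- carton: Bystander: cardboard carton 50 x 90 x 40 mm high; origin at the centre of its underside.
- gasket: Bystander: loose aluminium ring, 70 mm outside, 44 mm inside, 18 mm high, lying flat; origin at the centre of its underside.
There are look-alikes about, which are no part of the job. There is more than one size of the probe; the job needs the largest.

How it is judged:
On the way:
1. the probe lies by its shaft in both saddles of the open rest, released (x of probe_shaft in the frame of rest between -0.025 and 0.025 m and y of probe_shaft in the frame of rest between -0.005 and 0.005 m and z of probe_shaft in the frame of rest below 0.054 m and angle between the x axis of probe and the x axis of rest, either way round below 0.08 rad and linear speed of probe below 0.02 m/s and contact force between the fingers and probe below 0.1 N), for 0.2 s.
At the end, for the whole second after the job is handed in: The probe's shaft is in the sloping tube, its axis within 4 degrees of the tube's, the collar's face within 4 mm of the flange face and within 7 mm of the centre of the mouth; the probe is at rest and released (z of probe in the frame of port_mouth below 0.004 m and distance between probe and port_mouth below 0.007 m and angle between the x axis of probe and the z axis of port_mouth, either way round below 0.07 rad and linear speed of probe below 0.01 m/s and contact force between the fingers and probe below 0.1 N); the robot touches nothing.
It fails at once if the bottle is moved more than 30 mm or tipped (distance of bottle from where it was at the start of the episode above 0.03 m or angle between bottle's own z axis and vertical above 0.5 rad).
It fails at once if the carton is moved more than 30 mm (distance of carton from where it was at the start of the episode above 0.03 m).
It fails at once if the loose ring is moved more than 30 mm (distance of gasket from where it was at the start of the episode above 0.03 m).
It also fails if it takes over 64 s, if anything falls off the work surface, if the arm or the gripper's body presses on something with over 40 N, if the wrist force passes 120 N, or if a joint passes its speed limit or range.

ROBOT

A 6-joint arm with a two-finger parallel gripper is mounted at the origin on the work surface. World frame = base frame: x ahead of the robot, y to its left, z up, the work surface at z = 0. Lengths are in m, angles in rad, forces in N, time in s.
With the tool pointing down it reaches from about 0.25 to 0.775 m from the base axis. Payload 4 kg.
Tool frame: the origin (TCP) lies at the very end of the fingers, on their centre line; the grasp point (between the pads) lies 19 mm behind it (robot.hold_point_z is the distance from the TCP to the grasp point, in m); z points along the fingers, x is the direction in which the jaws open and shut, and the axes are right-handed (so a half turn about z gives the same grasp; the last joint's range is limited). The gripper opens to 85 mm and grips with 20 to 120 N. Pads are 22 mm wide; open, the fingers measure 114 mm over their backs; the gripper's body (76 mm by 85 mm) begins 54 mm behind the grasp point. The pads swing forward as they close: fully open they stand 13 mm farther back than shut.
Start: joints at [1.137, 0.087, 1.371, -0, 1.684, -0.103], TCP at [0.179, 0.52, 0.231] pointing down, gripper open.
Joint ranges: [-3.1, 3.1], [-0.76, 2.03], [0.27, 2.55], [-1.08, 4.22], [0.17, 2.65], [-2.57, 2.57]. Speed limits (rad/s): [2.79, 2.79, 3.14, 3.14, 3.14, 3.14].

INTERFACE

Orientations are given as [roll, pitch, yaw] about the fixed x, y, z axes, in that order (R = Rz(yaw) Ry(pitch) Rx(roll)).
In Python, from workcell import telemetry, read_camera, camera_info, robot, boxes_of, trace gives the robot as it stands. The module is installed in compiled form; this text tells all that it offers.
- The arm moves only by the shell command python3 -m crank 'ROWS' [FORCE]. ROWS is JSON, a list of rows, each an object of numbers: "x", "y", "z": the shift along the tool's x, y, z in m; "roll": the turn about the tool's z in degrees; "jaw": the finger opening in m, from 0 to 0.0854. A call has 1 to 10 rows; each row shifts and turns the commanded pose from where the row before left it, along the tool's axes as they then stand; what a row does not reach is not made up. A row lasts 1/8 s, in which the tool goes at most 62.5 mm and 10.7 degrees, less where a joint would pass 70% of its speed; a pose out of reach is approached as far as the arm can. A call is refused whole if a number of a shift passes 0.0625 or a number of a turn 10.7, either way. A call with a gripper value outside its range is refused whole. The fingers move at their own pace and stop on an object; FORCE is the grip in N (left out, the last holds). Time passes only in rows, so rows that do not move let the fingers close. It gives the time, the measured TCP pose, the force and the opening at its end, in the units of the state.
- telemetry.sense(): the state, without advancing time (a new reading comes with each control period).
- read_camera(name): name is "side" or "top"; returns (picture, depth): 420x560x3 uint8, blue, green, red; 420x560 float32, m along the optical axis (not along the pixel's ray), 0 where there is no reading.
- camera_info(name): a dict with "camera_matrix" (3x3 intrinsics, pixels), "view" (4x4, takes a point from world to camera coordinates). Camera axes: x right, y down, z forward; pixel columns grow to the right and rows downward; lengths in m; the calibration is good to about 2 mm. A picture is of the moment at which its call begins. camera_info takes no time and is no camera call.
- robot.job_done(): hands the job in, once; it reports no verdict.
Trained networks look in the newest picture that a camera, given by its name, has taken for a name from the list of things; names that differ only in an ending like _2 or _b are one class to them, and where a whole thing is asked for, a point or a joint stands for the part that bears it (a point fixed in the world has none). Each returns a list of dicts, best first, with "score" (0 to 1); they miss things now and then, are a little off and sometimes report something else, mostly with a low value. They report only what shows in the picture. A call takes as long as a camera call. They do not tell look-alikes from the thing itself.
- boxes_of(target, camera): "xy" ([column, row] in pixels, amid what is visible of it).
- trace(target, camera): "region" (420x560 bool, what is visible of it) and "xy" ([column, row] in pixels, amid what is visible of it).
The state is a dict: "clock": time; "joints": joint angles; "qd": joint speeds; "joint_torque": joint torques, N m; "ee_pos": TCP position; "tcp_rot": TCP orientation; "ft_force": force on the tool from outside, world axes, zero at the start; "wrist_torque": the same for the moment, N m; "opening": finger opening in m.
Only numpy, scipy, OpenCV 4.12 (cv2) and the standard library are available. Lean on these libraries where they do the work, as an engineer would, in place of code of your own. Each camera call takes 0.05 s, during which the arm holds its last target.

## Working session

There is one attempt and no reset: what is moved stays moved. The work goes in short steps, Python scripts to look and compute and a shell command to move; the robot and the scene stay as the last step left them, time stands still between calls to the robot, and variables do not carry over. Pictures are saved under pics/ and viewed, and the job is handed in when it is done.

```bash
mkdir -p pics; ls
python3 - <<'E'
from workcell import telemetry, read_camera, camera_info, robot
import cv2,numpy as np
s=telemetry.sense(); print({k:np.round(v,3).tolist() for k,v in s.items()})
for n in("side","top"):
    p,d=read_camera(n); cv2.imwrite(f"pics/{n}0.png",p); np.save(f"pics/{n}0.npy",d); i=camera_info(n); print(np.round(i["camera_matrix"],1).tolist(),np.round(i["view"],3).tolist())
E
```

```text
pics
{'clock': 0.0, 'joints': [1.137, 0.088, 1.372, -0.0, 1.684, -0.103], 'qd': [-0.001, 0.001, -0.001, 0.0, 0.002, 0.001], 'joint_torque': [0.001, -35.187, -31.328, -0.0, 0.011, 0.0], 'ee_pos': [0.178, 0.52, 0.23], 'tcp_rot': [-3.141, 0.002, 1.24], 'ft_force': [-0.335, -0.484, 0.07], 'wrist_torque': [0.026, -0.062, -0.01], 'opening': 0.085}
[[487.8, 0.0, 278.3], [0.0, 487.8, 215.5], [0.0, 0.0, 1.0]] [[-0.989, -0.149, 0.024, 0.55], [-0.106, 0.571, -0.814, 0.162], [0.107, -0.807, -0.581, 1.018], [0.0, 0.0, 0.0, 1.0]]
[[423.3, 0.0, 280.5], [0.0, 423.3, 212.0], [0.0, 0.0, 1.0]] [[-0.008, -1.0, -0.001, -0.01], [-0.984, 0.008, -0.177, 0.567], [0.177, -0.001, -0.984, 0.831], [0.0, 0.0, 0.0, 1.0]]
```

View pics/side0.png

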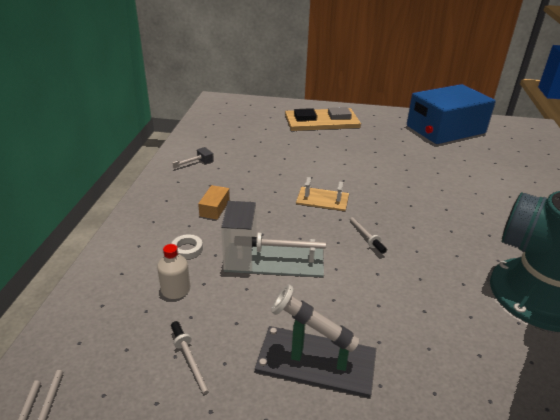

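View pics/top0.png

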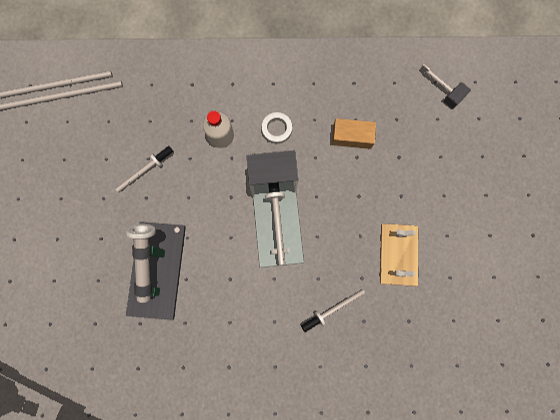

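The side view shows the rack with hood (240,235) and probe shaft running to (325,244), the rest at (323,198), and the stand's tube mouth at (285,300). It also shows the bottle (173,275), ring (187,246) and carton (214,202).

Candidates for the probe, by pixel in the top view:
- In the hooded rack (278,225), which matches the description.
- Loose at (335,310).
- Loose at (145,170).
- The T-tool at (445,85) and the rods at (60,90) are not probes.

Next I'll measure and check the rack one in a crop.

```bash
cat > h.py <<'E'
from workcell import *
import cv2,numpy as np
def cloud(n,d):
    i=camera_info(n);K=i["camera_matrix"];V=np.array(i["view"])
    v,u=np.mgrid[:420,:560]
    P=np.stack([(u-K[0][2])/K[0][0]*d,(v-K[1][2])/K[1][1]*d,d],-1)
    return (P-V[:3,3])@V[:3,:3]
def proj(n,p):
    i=camera_info(n);K=np.array(i["camera_matrix"]);V=np.array(i["view"])
    q=K@(V[:3,:3]@np.array(p)+V[:3,3]);return q[:2]/q[2]
E
python3 - <<'E'
from h import *
for n in("side","top"):
    p,d=read_camera(n);P=cloud(n,d);np.save(f"pics/P{n}.npy",P)
    for t in("probe","rack","rest","stand","bottle","carton","gasket"):
        for r in trace(t,n)[:4]:
            m=r["region"]&(d>0);q=P[m]
            if len(q): print(n,t,round(r["score"],2),np.round(r["xy"]),m.sum(),"med",np.round(np.median(q,0),3),"lo",np.round(np.percentile(q,2,0),3),"hi",np.round(np.percentile(q,98,0),3))
p=cv2.imread("pics/top0.png");a=cv2.resize(p[140:275,225:325],None,fx=4,fy=4,interpolation=2)
b=cv2.resize(p[215:325,110:200],None,fx=4,fy=4,interpolation=2)
h=max(a.shape[0],b.shape[0]);c=np.zeros((h,a.shape[1]+b.shape[1],3),np.uint8);c[:a.shape[0],:a.shape[1]]=a;c[:b.shape[0],a.shape[1]:]=b
cv2.imwrite("pics/crop1.png",c)
E
```

```text
side probe 0.88 [189. 348.] 681 med [0.68  0.274 0.016] lo [ 0.625  0.229 -0.001] hi [0.715 0.348 0.031]
side probe 0.8 [285. 239.] 562 med [ 0.549 -0.004  0.054] lo [ 0.462 -0.082 -0.   ] hi [0.612 0.017 0.068]
side probe 0.65 [370. 235.] 309 med [ 0.356 -0.095  0.017] lo [ 0.327 -0.183 -0.001] hi [ 0.4   -0.056  0.031]
side rest 0.75 [322. 200.] 1065 med [ 0.48  -0.262  0.007] lo [ 0.417 -0.328 -0.001] hi [ 0.541 -0.227  0.051]
side rest 0.32 [186. 243.] 505 med [ 0.759 -0.011  0.015] lo [ 0.732 -0.043 -0.002] hi [0.797 0.028 0.02 ]
side stand 0.66 [314. 358.] 7197 med [0.455 0.263 0.012] lo [0.357 0.207 0.005] hi [0.543 0.306 0.148]
side bottle 0.96 [172. 275.] 1406 med [0.744 0.138 0.061] lo [0.722 0.057 0.001] hi [0.779 0.15  0.11 ]
side bottle 0.68 [216. 202.] 788 med [ 0.742 -0.155  0.037] lo [ 0.719 -0.217  0.001] hi [ 0.773 -0.131  0.042]
side carton 0.96 [212. 204.] 765 med [ 0.742 -0.156  0.037] lo [ 0.719 -0.218  0.003] hi [ 0.773 -0.131  0.042]
side gasket 0.9 [190. 243.] 536 med [ 0.758 -0.011  0.015] lo [ 0.732 -0.038 -0.002] hi [0.796 0.029 0.02 ]
side gasket 0.35 [21
[... 350 characters left out ...]
 0.019] lo [ 0.328 -0.184  0.008] hi [ 0.403 -0.059  0.032]
top rack 0.97 [271. 204.] 4279 med [ 0.59  -0.002  0.009] lo [ 0.468 -0.054  0.005] hi [0.67  0.044 0.124]
top rest 0.79 [400. 253.] 2296 med [ 0.481 -0.266  0.008] lo [ 0.419 -0.308  0.002] hi [ 0.546 -0.229  0.052]
top stand 0.57 [156. 267.] 4733 med [0.453 0.242 0.014] lo [0.358 0.2   0.008] hi [0.547 0.303 0.157]
top bottle 0.65 [217. 132.] 873 med [0.741 0.114 0.075] lo [0.725 0.091 0.001] hi [0.773 0.145 0.112]
top carton 0.87 [353. 132.] 1186 med [ 0.743 -0.177  0.039] lo [ 0.721 -0.22  -0.   ] hi [ 0.775 -0.133  0.043]
top gasket 0.92 [281. 118.] 506 med [ 0.769 -0.01   0.018] lo [ 0.735 -0.038  0.001] hi [0.8   0.023 0.021]
```

View pics/crop1.png

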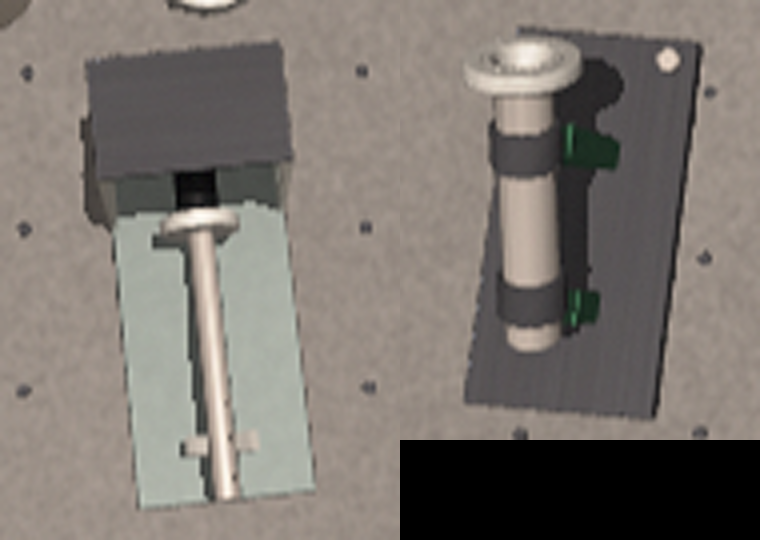

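The crop shows the probe in the rack: its white collar is at (280,193) in the full image, the shaft runs down to (281,263), and the handle goes under the dark hood. The shaft is about 140 mm long, longer than the loose ones, so I'm choosing this one. Now the accurate fits.

Run:
```python
from h import *
P={n:np.load(f"pics/P{n}.npy").reshape(-1,3) for n in("side","top")}
def box(p,x,y,z): return p[(p[:,0]>x[0])&(p[:,0]<x[1])&(p[:,1]>y[0])&(p[:,1]<y[1])&(p[:,2]>z[0])&(p[:,2]<z[1])]
for n,p in P.items():
    print("==",n)
    t=box(p,(.3,.8),(-.3,.3),(-.02,.004));print("table z",np.median(t[:,2]))
    q=box(p,(.46,.595),(-.03,.03),(.044,.064)); # shaft
    for k in range(3):
        c=np.polyfit(q[:,0],q[:,1],1);r=q[:,1]-np.polyval(c,q[:,0]);q=q[abs(r)<.009]
    print("shaft",len(q),"slope",c[0],"y at .53",np.polyval(c,.53),"x range",np.percentile(q[:,0],[0,1,99,100]),"z hi",np.percentile(q[:,2],95))
    q=box(p,(.57,.65),(-.06,.06),(.05,.085));q=q[abs(q[:,1]-np.polyval(c,q[:,0]))<.025];h=q[q[:,2]>.062];print("collar",np.median(h,0),np.percentile(h[:,0],[2,98]))
    for nm,b in dict(rackplate=((.44,.62),(-.07,.07),(.005,.012)),hoodroof=((.6,.72),(-.08,.08),(.115,.13)),restfoot=((.39,.57),(-.33,-.2),(.005,.012)),standfoot=((.33,.57),(.17,.33),(.009,.016))).items():
        q=box(p,*b); r=cv2.minAreaRect(np.float32(q[:,:2]*1000)); print(nm,len(q),np.round(np.array(r[0])),np.round(r[1]),round(r[2],2), np.round(np.median(q[:,2]),4))
    q=box(p,(.41,.55),(-.33,-.2),(.02,.07))
    for lo,hi in((.41,.48),(.48,.55)):
        s=q[(q[:,0]>lo)&(q[:,0]<hi)];print("saddle",len(s),np.round(s.min(0),4),np.round(s.max(0),4),np.round(s.mean(0),4))
    q=box(p,(.35,.6),(.19,.33),(.13,.18));print("flange-ish",len(q),q.min(0),q.max(0))
    # tube ridge
    q=box(p,(.39,.52),(.2,.33),(.06,.17));print(len(q))
    for x in np.arange(.39,.56,.015):
        s=q[(abs(q[:,0]-x)<.0075)]; 
        if len(s)>5: i=s[:,2]>s[:,2].max()-.006; print(round(x,3),np.round([s[i,1].mean(),s[:,2].max(),s[:,1].min(),s[:,1].max()],4))
```

```text
== side
table z -0.0005714037851716105
shaft 400 slope 0.09722239216260817 y at .53 -0.005529535391366178 x range [0.46025344 0.46169908 0.59422468 0.5948683 ] z hi 0.057161910231021885
collar [0.59859974 0.00512011 0.06664042] [0.59476683 0.60524641]
rackplate 1785 [540.  -4.] [165.  94.] 4.95 0.0073
hoodroof 859 [642.   1.] [ 61. 104.] 5.39 0.1213
restfoot 742 [ 479. -268.] [ 86. 130.] 85.83 0.0073
standfoot 4542 [450. 253.] [103. 200.] 84.76 0.0114
saddle 65 [ 0.4314 -0.2831  0.0201] [ 0.4424 -0.2445  0.0558] [ 0.437  -0.2641  0.0408]
saddle 71 [ 0.5151 -0.2904  0.0202] [ 0.5266 -0.2512  0.0547] [ 0.5206 -0.2698  0.0403]
flange-ish 520 [0.46944633 0.21926472 0.13001133] [0.52651609 0.2742167  0.16345186]
1849
0.39 [0.2582 0.0878 0.2488 0.2727]
0.405 [0.2569 0.0958 0.2448 0.2741]
0.42 [0.2558 0.1025 0.2439 0.2726]
0.435 [0.2551 0.1096 0.2434 0.2686]
0.45 [0.2535 0.1189 0.2422 0.2668]
0.465 [0.2514 0.1313 0.2408 0.2673]
0.48 [0.2514 0.137  0.2342 0.2669]
0.495 [0.248  0.1613 0.2315 0.2655]
0.51 [0.2501 0.1635 0.2217 0.2742]
0.525 [0.2642 0.1465 0.2193 0.2733]
== top
table z 0.000124
[... 364 characters left out ...]
 [102. 131.] 86.23 0.0078
standfoot 2967 [453. 253.] [101. 200.] 84.71 0.0125
saddle 101 [ 0.4346 -0.2854  0.0263] [ 0.4452 -0.2474  0.0574] [ 0.4394 -0.2665  0.0474]
saddle 105 [ 0.5179 -0.2898  0.0201] [ 0.5292 -0.2543  0.0558] [ 0.5229 -0.2722  0.0457]
flange-ish 511 [0.4696922  0.21973961 0.13000378] [0.52983078 0.27082972 0.16552345]
1278
0.39 [0.2564 0.0833 0.2449 0.2703]
0.405 [0.2556 0.096  0.2404 0.2723]
0.42 [0.255  0.1012 0.2393 0.2713]
0.435 [0.252  0.1119 0.2399 0.2678]
0.45 [0.2514 0.1201 0.2391 0.2647]
0.465 [0.2484 0.1317 0.2344 0.2641]
0.48 [0.2485 0.1378 0.2328 0.2664]
0.495 [0.2471 0.146  0.233  0.2647]
0.51 [0.2476 0.1655 0.2199 0.2708]
0.525 [0.2571 0.1518 0.2197 0.2705]
```

```bash
cat > go.py <<'E'
import sys
from h import *
from scipy.spatial.transform import Rotation as Ro
def to(x,y,z,yawdeg=None):
    s=telemetry.sense();R=Ro.from_euler('xyz',s["tcp_rot"]).as_matrix()
    d=R.T@(np.array([x,y,z])-s["ee_pos"])
    print("clock",round(s["clock"],2),"pos",np.round(s["ee_pos"],4),"rpy deg",np.round(np.degrees(s["tcp_rot"]),2),"F",np.round(s["ft_force"],2),"open",round(s["opening"],4))
    print("tool shift",np.round(d,4), "roll",None if yawdeg is None else round((np.degrees(s["tcp_rot"][2])-yawdeg),2))
if __name__=="__main__": to(*map(float,sys.argv[1:]))
E
python3 -m crank '[{"roll":-8.1},{"roll":-8.1},{"roll":-8.1},{"x":-0.05,"y":0.027},{"x":-0.05,"y":0.027},{"x":-0.05,"y":0.027},{"x":-0.05,"y":0.027},{"x":-0.05,"y":0.027},{"x":-0.05,"y":0.027},{"x":-0.05,"y":0.027}]'; python3 go.py .529 -.0085 .11 95.4
```

```text
clock 0.9 pos [0.1786 0.5202 0.2313] rpy deg [-180.     -0.     71.05] F [0.77 0.02 0.52] open 0.085
tool shift [-0.3862  0.5031  0.1213] roll -24.35$[0]: bad value
```

```bash
python3 -m crank '[{"x":0,"y":0,"z":0,"roll":-8.1,"jaw":0.085}]'; python3 go.py .529 -.0085 .11 95.4
```

```text
clock: 1.02
ee_pos: [0.1786, 0.5202, 0.2313]
tcp_rot: [3.142, -0.0, 1.385]
ft_force: [0.5, -0.7, -0.0]
opening: 0.0849
clock 1.02 pos [0.1786 0.5202 0.2313] rpy deg [180.    -0.    79.37] F [ 0.52 -0.7  -0.03] open 0.0849
tool shift [-0.455   0.4419  0.1213] roll -16.03
```

```bash
python3 -m crank '[{"x":0,"y":0,"z":0,"roll":-8,"jaw":0.085},{"x":0,"y":0,"z":0,"roll":-8,"jaw":0.085},{"x":-0.05,"y":0.027,"z":0,"roll":0,"jaw":0.085},{"x":-0.05,"y":0.027,"z":0,"roll":0,"jaw":0.085},{"x":-0.05,"y":0.027,"z":0,"roll":0,"jaw":0.085},{"x":-0.05,"y":0.027,"z":0,"roll":0,"jaw":0.085},{"x":-0.05,"y":0.027,"z":0,"roll":0,"jaw":0.085},{"x":-0.05,"y":0.027,"z":0,"roll":0,"jaw":0.085},{"x":-0.05,"y":0.027,"z":0,"roll":0,"jaw":0.085},{"x":-0.05,"y":0.027,"z":0,"roll":0,"jaw":0.085}]'; python3 go.py .529 -.0085 .11 95.4
```

```text
clock: 2.28
ee_pos: [0.4305, 0.1395, 0.2317]
tcp_rot: [3.14, -0.0, 1.661]
ft_force: [0.8, 1.0, 0.5]
opening: 0.085
clock 2.27 pos [0.4305 0.1395 0.2317] rpy deg [ 1.7993e+02 -2.0000e-02  9.5150e+01] F [0.78 0.99 0.54] open 0.085
tool shift [-0.1563  0.0847  0.1217] roll -0.25
```

```bash
python3 -m crank '[{"x":-0.052,"y":0.028,"z":0,"roll":-0.25,"jaw":0.085},{"x":-0.052,"y":0.028,"z":0.03,"roll":0,"jaw":0.085},{"x":-0.052,"y":0.028,"z":0.03,"roll":0,"jaw":0.085},{"x":0,"y":0,"z":0.03,"roll":0,"jaw":0.085},{"x":0,"y":0,"z":0.03,"roll":0,"jaw":0.085},{"x":0,"y":0,"z":0,"roll":0,"jaw":0.085}]'; python3 go.py .529 -.0085 .031 95.4
python3 - <<'E'
from h import *
from scipy.spatial.transform import Rotation as Ro
for n in("side","top"):
    p,d=read_camera(n);c=p.copy()
    s=telemetry.sense();u=proj(n,s["ee_pos"]);print(n,u)
    cv2.drawMarker(c,tuple(int(round(a)) for a in u),(0,0,255),0,8,1)
    x,y=int(u[0]),int(u[1]);cv2.imwrite(f"pics/ap_{n}.png",cv2.resize(c[max(0,y-75):y+75,x-90:x+90],None,fx=4,fy=4))
E
```

```text
clock: 3.02
ee_pos: [0.522, -0.0008, 0.1117]
tcp_rot: [-3.135, -0.001, 1.665]
ft_force: [-0.3, -0.2, 1.3]
opening: 0.0849
clock 3.02 pos [ 0.522  -0.0008  0.1117] rpy deg [-1.7962e+02 -9.0000e-02  9.5370e+01] F [-0.3  -0.17  1.28] open 0.0849
tool shift [-0.0084  0.0068  0.0807] roll -0.03
side [295.21128981 221.97982051]
top [273.49610414 227.85655212]
```

View pics/ap_side.png

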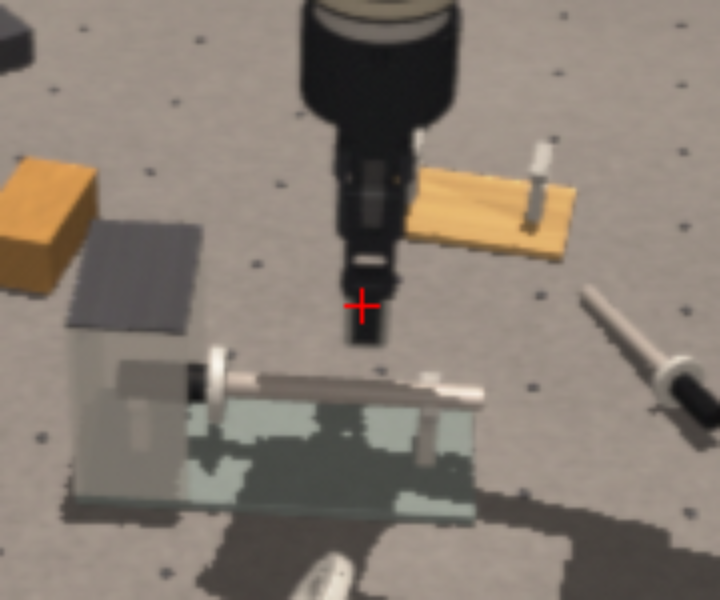

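View pics/ap_top.png

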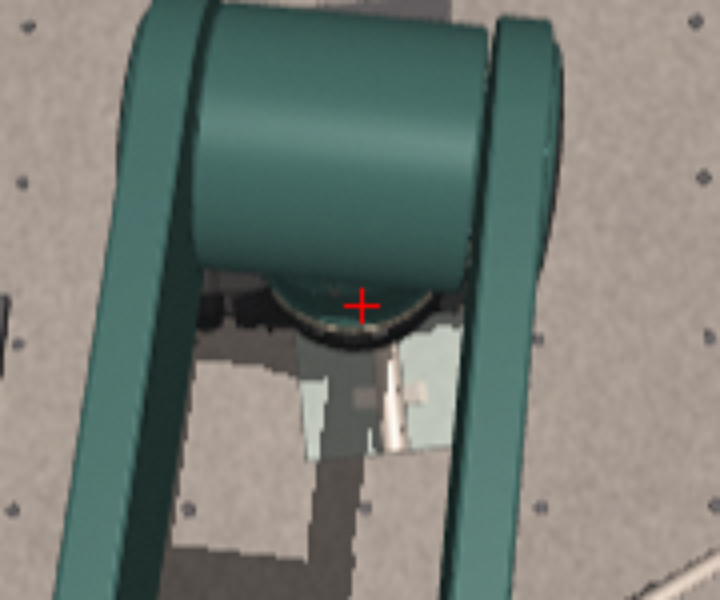

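The side view shows the open gripper above the middle of the shaft, with the TCP mark at (295,222). The near saddle and the hood are both clear of it. I'll correct the offset and go down.

```bash
python3 -m crank '[{"x":-0.008,"y":0.007,"z":0.02,"roll":0,"jaw":0.085},{"x":0,"y":0,"z":0.03,"roll":0,"jaw":0.06},{"x":0,"y":0,"z":0.02,"roll":0,"jaw":0.06},{"x":0,"y":0,"z":0.0105,"roll":0,"jaw":0.06},{"x":0,"y":0,"z":0,"roll":0,"jaw":0.04}]' 40; python3 go.py .529 -.0085 .031 95.4
```

```text
clock: 3.75
ee_pos: [0.5322, -0.008, 0.0349]
tcp_rot: [3.141, 0.0, 1.665]
ft_force: [-0.3, -0.4, -0.2]
opening: 0.043
clock 3.75 pos [ 0.5322 -0.008   0.0349] rpy deg [1.7994e+02 1.0000e-02 9.5420e+01] F [-0.25 -0.41 -0.23] open 0.043
tool shift [-0.0002 -0.0033  0.0039] roll 0.02
```

```bash
python3 -m crank '[{"x":0,"y":-0.003,"z":0.003,"roll":0,"jaw":0.025},{"x":0,"y":0,"z":0,"roll":0,"jaw":0.005},{"x":0,"y":0,"z":0,"roll":0,"jaw":0.0},{"x":0,"y":0,"z":0,"roll":0,"jaw":0.0},{"x":0,"y":0,"z":0,"roll":0,"jaw":0.0}]' 50; python3 go.py .529 -.0085 .031 95.4
```

```text
clock: 4.38
ee_pos: [0.5294, -0.01, 0.0324]
tcp_rot: [3.14, 0.003, 1.665]
ft_force: [-0.4, -5.5, 2.8]
opening: 0.0123
clock 4.38 pos [ 0.5294 -0.01    0.0324] rpy deg [1.7992e+02 1.7000e-01 9.5390e+01] F [-0.37 -5.51  2.85] open 0.0123
tool shift [ 0.0015 -0.0003  0.0013] roll -0.01
```

```bash
python3 -m crank '[{"x":0,"y":0,"z":-0.012,"roll":0,"jaw":0.0},{"x":0,"y":0,"z":-0.012,"roll":0,"jaw":0.0},{"x":0,"y":0,"z":-0.010,"roll":0,"jaw":0.0},{"x":0,"y":0,"z":0,"roll":0,"jaw":0.0}]' 60; python3 go.py .529 -.0085 .066 95.4
python3 - <<'E'
from h import *
p,d=read_camera("side");cv2.imwrite("pics/lift.png",cv2.resize(p[160:300,190:370],None,fx=4,fy=4))
E
```

```text
clock: 4.88
ee_pos: [0.5297, -0.0082, 0.0667]
tcp_rot: [3.139, 0.0, 1.665]
ft_force: [-0.4, 0.2, -2.8]
opening: 0.0118
clock 4.88 pos [ 0.5297 -0.0082  0.0667] rpy deg [1.7983e+02 1.0000e-02 9.5410e+01] F [-0.4   0.23 -2.82] open 0.0118
tool shift [-0.0002 -0.0008  0.0007] roll 0.01
```

View pics/lift.png

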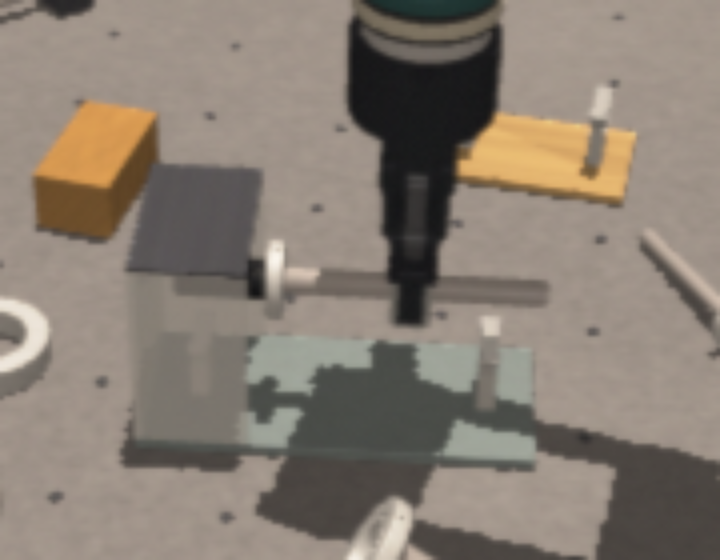

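The probe is level and off the saddles: the collar is at (258,229) below the roof, and the finger tips are above the saddle top. I'll slide it out.

```bash
python3 -m crank '[{"x":0,"y":-0.01,"z":0,"roll":0,"jaw":0.0},{"x":0,"y":-0.02,"z":0,"roll":0,"jaw":0.0},{"x":0,"y":-0.02,"z":0,"roll":0,"jaw":0.0},{"x":0,"y":-0.02,"z":0,"roll":0,"jaw":0.0},{"x":0,"y":-0.015,"z":0,"roll":0,"jaw":0.0},{"x":0,"y":0,"z":-0.02,"roll":0,"jaw":0.0},{"x":0,"y":0,"z":-0.03,"roll":0,"jaw":0.0},{"x":0,"y":0,"z":-0.01,"roll":0,"jaw":0.0},{"x":0,"y":0,"z":0,"roll":0,"jaw":0.0}]'; python3 go.py .480 -.2695 .14 86.1
python3 - <<'E'
from h import *
p,d=read_camera("side");cv2.imwrite("pics/out.png",p)
P=cloud("side",d);np.save("pics/out.npy",P)
E
```

```text
clock: 6.05
ee_pos: [0.4444, -0.0165, 0.1255]
tcp_rot: [3.14, 0.0, 1.665]
ft_force: [-0.3, -0.4, -1.4]
opening: 0.0123
clock 6.05 pos [ 0.4444 -0.0165  0.1255] rpy deg [1.7993e+02 1.0000e-02 9.5400e+01] F [-0.28 -0.38 -1.44] open 0.0123
tool shift [-0.2553  0.0117 -0.0144] roll 9.3
```

View pics/out.png

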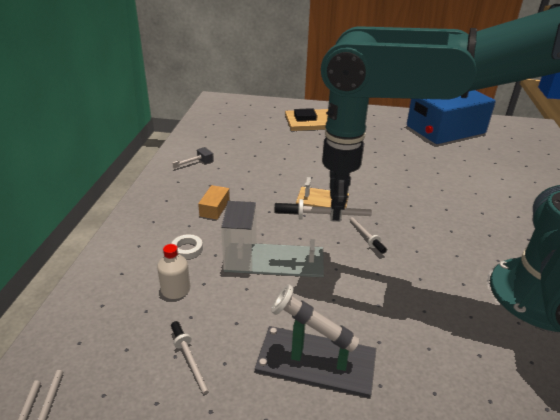

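The probe is out: handle (288,208), collar (305,208) and tip (370,212), held level. Before placing it I'll measure the tip and collar relative to the TCP.

Run:
```python
from h import *
P=np.load("pics/out.npy");p=cv2.imread("pics/out.png")
u0=P[195:225,270:375].reshape(-1,3)
q=u0[(u0[:,2]>.11)&(u0[:,2]<.175)&(abs(u0[:,1]+.016)<.04)]
e=np.array([.9956,.0941])
s=(q[:,:2]-[.4444,-.0165])@e; t=(q[:,:2]-[.4444,-.0165])@[-.0941,.9956]
for a in np.arange(-.09,.16,.01):
    m=abs(s-a)<.005
    if m.sum()>3: print(round(a,3),m.sum(),"z",np.round([q[m,2].min(),np.median(q[m,2]),q[m,2].max()],4),"t",np.round(np.median(t[m]),4))
print(s.min(),s.max())
c=(q[:,2]>.161);print("collar s",np.percentile(s[c],[5,50,95]))
```

```text
-0.07 28 z [0.1383 0.1464 0.1509] t 0.0054
-0.06 34 z [0.1387 0.1462 0.1508] t 0.005
-0.05 36 z [0.1354 0.1462 0.1507] t 0.0055
-0.04 31 z [0.136  0.1458 0.1508] t 0.0054
-0.03 35 z [0.139  0.1463 0.1495] t 0.0049
-0.02 31 z [0.1388 0.1455 0.1496] t 0.0059
-0.01 47 z [0.1246 0.1446 0.1741] t 0.0179
-0.0 71 z [0.1237 0.1451 0.1745] t 0.0193
0.01 68 z [0.1244 0.1467 0.1747] t 0.0126
0.02 32 z [0.1376 0.1458 0.1499] t 0.0055
0.03 33 z [0.1368 0.1463 0.1505] t 0.0055
0.04 33 z [0.1343 0.1448 0.1502] t 0.0045
0.05 33 z [0.1397 0.1463 0.1494] t 0.0054
0.06 35 z [0.1383 0.1474 0.15  ] t 0.0057
0.07 88 z [0.128  0.1524 0.1647] t 0.0154
0.08 52 z [0.1329 0.1484 0.1539] t 0.0081
0.09 51 z [0.1364 0.1477 0.154 ] t 0.0081
0.1 54 z [0.1357 0.1477 0.1545] t 0.0087
0.11 55 z [0.1337 0.1479 0.1543] t 0.0086
0.12 46 z [0.1326 0.1473 0.1536] t 0.0081
-0.0724727507751001 0.12456438064289967
collar s [-0.00981737  0.01148744  0.07280385]
```

```bash
python3 -m crank '[{"x":0,"y":0,"z":0,"roll":4.7,"jaw":0.0},{"x":0,"y":0,"z":0,"roll":4.6,"jaw":0.0},{"x":-0.03,"y":0.008,"z":0,"roll":0,"jaw":0.0},{"x":-0.05,"y":0.012,"z":0,"roll":0,"jaw":0.0},{"x":-0.05,"y":0.012,"z":0,"roll":0,"jaw":0.0},{"x":-0.05,"y":0.012,"z":0,"roll":0,"jaw":0.0},{"x":-0.05,"y":0.012,"z":0,"roll":0,"jaw":0.0},{"x":-0.02,"y":0.002,"z":0.02,"roll":0,"jaw":0.0},{"x":0,"y":0,"z":0.02,"roll":0,"jaw":0.0},{"x":0,"y":0,"z":0,"roll":0,"jaw":0.0}]'; python3 go.py .485 -.270 .033 86.1
python3 - <<'E'
from h import *
for n in ("side","top"):
  p,d=read_camera(n);cv2.imwrite(f"pics/hov_{n}.png",p)
p=cv2.imread("pics/hov_side.png");cv2.imwrite("pics/hov_crop.png",cv2.resize(p[120:240,230:400],None,fx=4,fy=4))
E
```

```text
clock: 7.35
ee_pos: [0.4824, -0.2677, 0.0806]
tcp_rot: [-3.134, -0.005, 1.503]
ft_force: [-1.3, 1.0, -1.9]
opening: 0.0122
clock 7.35 pos [ 0.4824 -0.2677  0.0806] rpy deg [-179.55   -0.3    86.1 ] F [-1.34  1.   -1.92] open 0.0122
tool shift [-0.0023  0.0031  0.0476] roll -0.0
```

View pics/hov_crop.png

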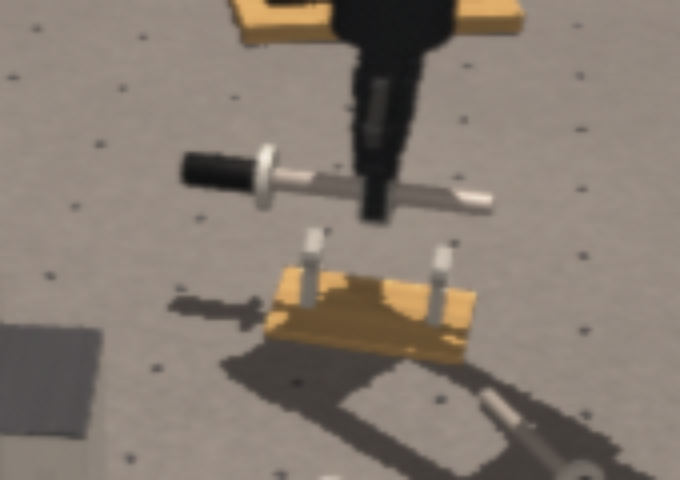

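View pics/hov_top.png

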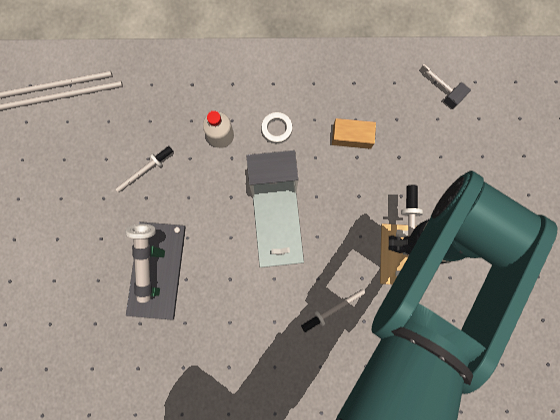

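Both views show the probe level over the rest, the handle toward +x at (412,195) in the top view and the shaft above both saddles at (313,178) and (340,182) in the side view. Now lowering it.

```bash
python3 -m crank '[{"x":-0.002,"y":0.003,"z":0.01,"roll":0,"jaw":0.0},{"x":0,"y":0,"z":0.015,"roll":0,"jaw":0.0},{"x":0,"y":0,"z":0.01,"roll":0,"jaw":0.0},{"x":0,"y":0,"z":0.006,"roll":0,"jaw":0.0},{"x":0,"y":0,"z":0.005,"roll":0,"jaw":0.0},{"x":0,"y":0,"z":0,"roll":0,"jaw":0.0},{"x":0,"y":0,"z":0,"roll":0,"jaw":0.0}]'; python3 go.py .485 -.270 .033 86.1
python3 - <<'E'
from h import *
for n in ("side",):
  p,d=read_camera(n)
cv2.imwrite("pics/low_crop.png",cv2.resize(p[120:240,230:400],None,fx=4,fy=4))
E
```

```text
clock: 8.32
ee_pos: [0.4881, -0.2722, 0.0396]
tcp_rot: [3.141, 0.0, 1.503]
ft_force: [-0.6, -0.2, -1.2]
opening: 0.0118
clock 8.32 pos [ 0.4881 -0.2722  0.0396] rpy deg [1.7995e+02 2.0000e-02 8.6090e+01] F [-0.61 -0.17 -1.24] open 0.0118
tool shift [ 0.002  -0.0033  0.0066] roll -0.01
```

View pics/low_crop.png

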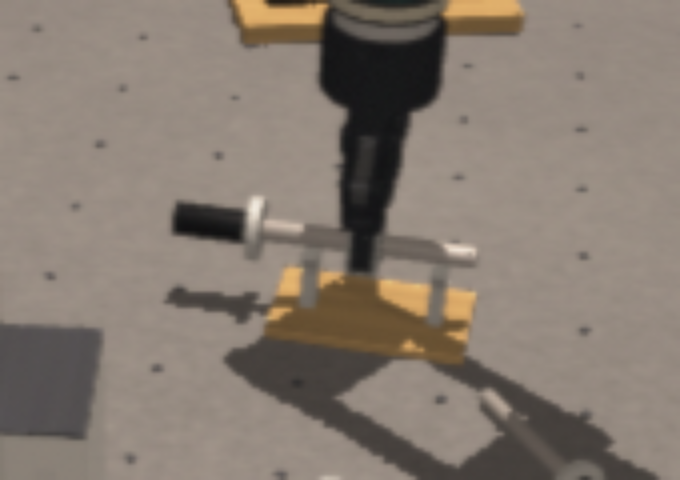

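```bash
python3 -m crank '[{"x":0.002,"y":-0.003,"z":0.002,"roll":0,"jaw":0.0},{"x":0,"y":0,"z":0.003,"roll":0,"jaw":0.0},{"x":0,"y":0,"z":0.002,"roll":0,"jaw":0.0},{"x":0,"y":0,"z":0,"roll":0,"jaw":0.0},{"x":0,"y":0,"z":0,"roll":0,"jaw":0.0}]'; python3 go.py .485 -.270 .033 86.1
```

```text
clock: 9.0
ee_pos: [0.4852, -0.2704, 0.0327]
tcp_rot: [3.141, 0.001, 1.503]
ft_force: [-1.5, -1.9, 1.8]
opening: 0.0122
clock 9.0 pos [ 0.4852 -0.2704  0.0327] rpy deg [1.7995e+02 7.0000e-02 8.6090e+01] F [-1.48 -1.85  1.82] open 0.0122
tool shift [ 0.0004 -0.0002 -0.0003] roll -0.01
```

The saddles now carry it. Opening, then looking.

```bash
python3 -m crank '[{"x":0,"y":0,"z":0,"roll":0,"jaw":0.02},{"x":0,"y":0,"z":0,"roll":0,"jaw":0.04},{"x":0,"y":0,"z":0,"roll":0,"jaw":0.06},{"x":0,"y":0,"z":0,"roll":0,"jaw":0.06},{"x":0,"y":0,"z":0,"roll":0,"jaw":0.06},{"x":0,"y":0,"z":-0.03,"roll":0,"jaw":0.06},{"x":0,"y":0,"z":-0.04,"roll":0,"jaw":0.06},{"x":0,"y":0,"z":-0.03,"roll":0,"jaw":0.06},{"x":0,"y":0,"z":0,"roll":0,"jaw":0.06}]'
python3 - <<'E'
from h import *
p,d=read_camera("side");P=cloud("side",d)
cv2.imwrite("pics/rest_crop.png",cv2.resize(p[120:240,230:400],None,fx=4,fy=4))
u0=P[150:220,255:360].reshape(-1,3)
q=u0[(u0[:,2]>.035)&(u0[:,2]<.08)&(u0[:,1]<-.23)&(u0[:,1]>-.31)]
e=np.array([.9977,-.068]);n=np.array([.068,.9977])
s=(q[:,:2]-[.479,-.2673])@e;t=(q[:,:2]-[.479,-.2673])@n
for a in np.arange(-.08,.15,.01):
    m=abs(s-a)<.005
    if m.sum()>3: print(round(a,3),m.sum(),"z",np.round([q[m,2].min(),np.median(q[m,2]),q[m,2].max()],4),"t",np.round(np.median(t[m]),4))
print("ext",s.min(),s.max())
E
```

```text
clock: 10.12
ee_pos: [0.4867, -0.2709, 0.1357]
tcp_rot: [3.135, 0.004, 1.503]
ft_force: [-0.3, 0.1, -0.6]
opening: 0.0597
-0.07 5 z [0.0476 0.0477 0.0544] t 0.001
-0.06 23 z [0.043  0.0529 0.0566] t 0.0017
-0.05 25 z [0.0361 0.0539 0.0567] t 0.0036
-0.04 35 z [0.0354 0.0531 0.0588] t 0.0029
-0.03 21 z [0.0458 0.0532 0.0572] t 0.0029
-0.02 23 z [0.0444 0.0529 0.0574] t 0.0027
-0.01 21 z [0.0444 0.0531 0.0583] t 0.0023
-0.0 22 z [0.0443 0.0532 0.0582] t 0.002
0.01 20 z [0.0455 0.0523 0.059 ] t 0.0031
0.02 21 z [0.0457 0.0531 0.0569] t 0.0008
0.03 20 z [0.0441 0.0519 0.0557] t 0.001
0.04 39 z [0.0359 0.051  0.0564] t 0.0027
0.05 26 z [0.0377 0.0521 0.057 ] t 0.0026
0.06 21 z [0.043  0.0529 0.0593] t 0.0019
0.07 44 z [0.0359 0.0537 0.0708] t 0.0026
0.08 45 z [0.0354 0.0587 0.0695] t 0.0124
0.09 30 z [0.0404 0.0552 0.062 ] t 0.0048
0.1 34 z [0.038  0.0557 0.0617] t 0.0043
0.11 32 z [0.0432 0.0545 0.0618] t 0.0041
0.12 32 z [0.0404 0.0529 0.0607] t 0.0046
0.13 18 z [0.0439 0.055  0.0619] t 0.0039
ext -0.06696706444325516 0.1306548397086219
```

View pics/rest_crop.png

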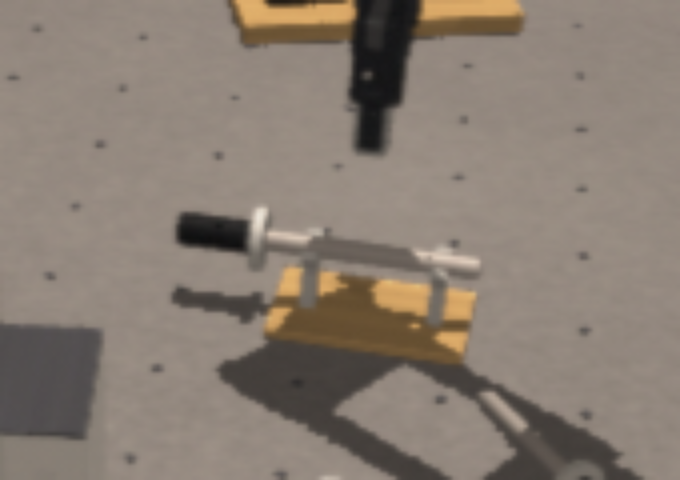

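The probe now lies in both saddles: its axis is about 50 mm up, the middle of the shaft is about 1 mm from the rest's centre, and the gripper is clear. From the first clouds I'll fit the mouth's flange face more closely, then move over the handle.

```bash
python3 go.py .585 -.2772 .031 86.1
python3 - <<'E'
from h import *
from scipy.optimize import least_squares
a=np.radians(-5.27);c,s=np.cos(a),np.sin(a)
n=np.array([c*.866,s*.866,.5]);v=np.array([-s,c,0]);w=np.cross(n,v)
if w[2]<0:w=-w
for cam in("side","top"):
    P=np.load(f"pics/P{cam}.npy").reshape(-1,3)
    m0=np.array([.521,.2465,.14]);q=P-m0
    h=q@n;r=np.hypot(q@v,q@w);k=(r<.034)&(abs(h)<.012)
    f=q[k&(r>.015)];hh=f@n;
    hist=np.histogram(hh,np.arange(-.012,.0121,.002));print(cam,hist[0])
    m=np.median(hh[hh>-.004]);g=f[abs(hh-m)<.003]
    A=np.c_[g@v,g@w,np.ones(len(g))];pl=np.linalg.lstsq(A,g@n,rcond=None)[0]
    (cx,cy),rad=cv2.minEnclosingCircle(np.float32(np.c_[g@v,g@w]))
    print("h",m,"tilt",pl,"circle",cx,cy,rad,"ext",(g@v).min(),(g@v).max(),(g@w).min(),(g@w).max(),"mouth",np.round(m0+n*m+v*cx+w*cy,4))
E
```

```text
clock 10.18 pos [ 0.4856 -0.2702  0.1333] rpy deg [1.7986e+02 8.0000e-02 8.6100e+01] F [-0.38  0.87 -1.05] open 0.0597
tool shift [-1.000e-04  9.940e-02  1.026e-01] roll -0.0
side [  2  22  43  49  52 135   0   0   0   0   0   0]
h -0.0014126506954540404 tilt [-0.01461202 -0.01590065 -0.00168557] circle -0.0003457802813500166 0.0016688579926267266 0.027544008567929268 ext -0.027379684952730795 0.02647401194075877 -0.023998101346203712 0.028715845956865535 mouth [0.5189 0.2463 0.1407]
top [  0   0   6  26  37  32 137  56   0   0   0   0]
h 0.0012918129960558973 tilt [ 0.01129211 -0.01701082  0.00136331] circle 3.3550779335200787e-05 0.0010737973498180509 0.027684127911925316 ext -0.026907319750480416 0.024527073167311078 -0.025023590454623223 0.028249384525404462 mouth [0.5216 0.2465 0.1416]
```

```bash
python3 -m crank '[{"x":0,"y":0.04,"z":0,"roll":0,"jaw":0.065},{"x":0,"y":0.04,"z":0.01,"roll":0,"jaw":0.065},{"x":0,"y":0.0195,"z":0.02,"roll":0,"jaw":0.065},{"x":0,"y":0,"z":0.03,"roll":0,"jaw":0.065},{"x":0,"y":0,"z":0.025,"roll":0,"jaw":0.065},{"x":0,"y":0,"z":0.0175,"roll":0,"jaw":0.065},{"x":0,"y":0,"z":0,"roll":0,"jaw":0.065},{"x":0,"y":0,"z":0,"roll":0,"jaw":0.05}]' 30; python3 go.py .585 -.2772 .031 86.1
python3 - <<'E'
from h import *
p,d=read_camera("side")
cv2.imwrite("pics/hg.png",cv2.resize(p[120:240,230:400],None,fx=4,fy=4))
E
```

```text
clock: 11.18
ee_pos: [0.5847, -0.2768, 0.0305]
tcp_rot: [3.14, 0.001, 1.503]
ft_force: [0.6, 0.0, 0.8]
opening: 0.0502
clock 11.18 pos [ 0.5847 -0.2768  0.0305] rpy deg [1.7993e+02 3.0000e-02 8.6090e+01] F [0.64 0.01 0.79] open 0.0502
tool shift [-0.0003  0.0003 -0.0005] roll -0.01
```

View pics/hg.png

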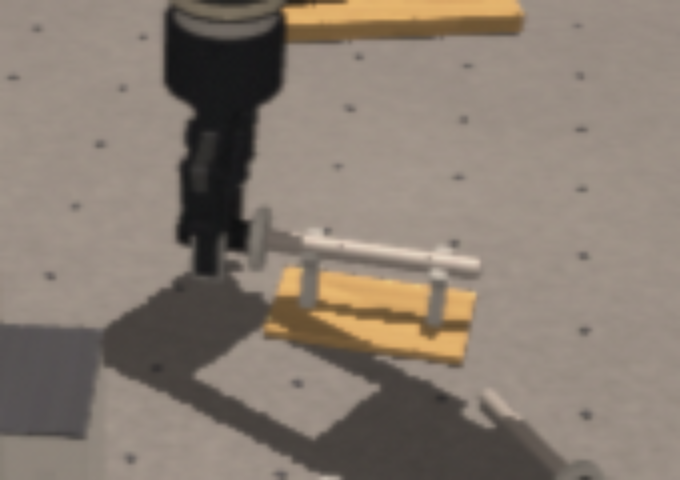

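The fingers straddle the handle at (282,180) in the full image, with a gap to the collar. I'll close lightly, lift, and see whether the probe droops.

```bash
python3 -m crank '[{"x":0,"y":0,"z":0,"roll":0,"jaw":0.02},{"x":0,"y":0,"z":0,"roll":0,"jaw":0.0},{"x":0,"y":0,"z":0,"roll":0,"jaw":0.0},{"x":0,"y":0,"z":0,"roll":0,"jaw":0.0},{"x":0,"y":0,"z":0,"roll":0,"jaw":0.0},{"x":0,"y":0,"z":-0.01,"roll":0,"jaw":0.0},{"x":0,"y":0,"z":-0.02,"roll":0,"jaw":0.0},{"x":0,"y":0,"z":-0.02,"roll":0,"jaw":0.0},{"x":0,"y":0,"z":0,"roll":0,"jaw":0.0},{"x":0,"y":0,"z":0,"roll":0,"jaw":0.0}]' 20; python3 go.py .585 -.2772 .031 86.1
python3 - <<'E'
from h import *
p,d=read_camera("side")
cv2.imwrite("pics/hl.png",cv2.resize(p[120:240,230:400],None,fx=4,fy=4))
E
```

```text
clock: 12.48
ee_pos: [0.5842, -0.2764, 0.0798]
tcp_rot: [-3.142, -0.0, 1.503]
ft_force: [-0.6, 0.3, -2.2]
opening: 0.0213
clock 12.47 pos [ 0.5842 -0.2764  0.0798] rpy deg [-1.80e+02 -1.00e-02  8.61e+01] F [-0.64  0.27 -2.16] open 0.0213
tool shift [-0.0008  0.0009  0.0488] roll -0.0
```

View pics/hl.png

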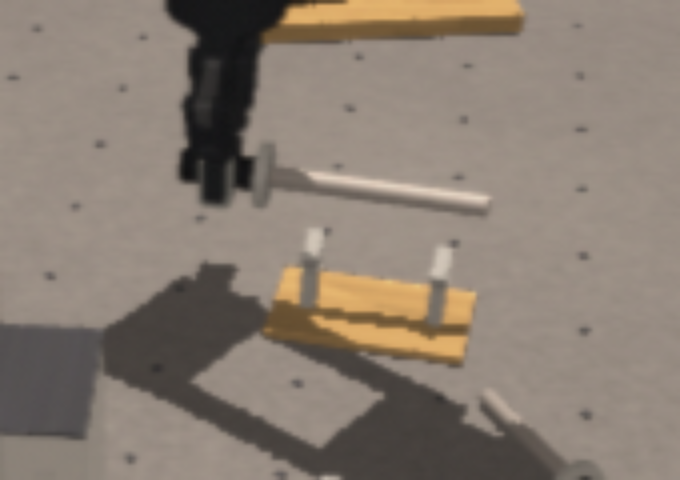

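At 20 N the handle holds the probe level: the shaft runs (305,165)→(352,171) in the full image with no droop. The tool can't tilt, so the probe will have to turn about the jaw axis in the light grip, guided by the tube's flare. I'll carry it high to just in front of the mouth.

```bash
python3 -m crank '[{"x":0,"y":0,"z":-0.03,"roll":0,"jaw":0.0},{"x":0,"y":0,"z":-0.045,"roll":1.4,"jaw":0.0},{"x":0.02,"y":0,"z":-0.045,"roll":0,"jaw":0.0},{"x":0.04,"y":0.007,"z":-0.015,"roll":0,"jaw":0.0},{"x":0.05,"y":0.008,"z":0,"roll":0,"jaw":0.0},{"x":0.05,"y":0.008,"z":0,"roll":0,"jaw":0.0},{"x":0.05,"y":0.008,"z":0,"roll":0,"jaw":0.0},{"x":0.05,"y":0.008,"z":0,"roll":0,"jaw":0.0},{"x":0.05,"y":0.008,"z":0,"roll":0,"jaw":0.0},{"x":0.05,"y":0.008,"z":0,"roll":0,"jaw":0.0}]' 35; python3 go.py .7092 .2277 .20 84.73
```

```text
clock: 13.78
ee_pos: [0.6721, 0.0784, 0.2132]
tcp_rot: [-3.139, 0.0, 1.478]
ft_force: [0.4, -0.3, -1.4]
opening: 0.0206
clock 13.78 pos [0.6721 0.0784 0.2132] rpy deg [-1.7987e+02  3.0000e-02  8.4690e+01] F [ 0.38 -0.27 -1.44] open 0.0206
tool shift [0.1521 0.0232 0.0131] roll -0.04
```

```bash
python3 -m crank '[{"x":0.05,"y":0.008,"z":0,"roll":0,"jaw":0.0},{"x":0.05,"y":0.008,"z":0,"roll":0,"jaw":0.0},{"x":0.035,"y":0.006,"z":0,"roll":0,"jaw":0.0},{"x":0.015,"y":0,"z":0.013,"roll":0,"jaw":0.0},{"x":0,"y":0,"z":0,"roll":0,"jaw":0.0},{"x":0,"y":0,"z":0,"roll":0,"jaw":0.0}]'; python3 go.py .7092 .2277 .20 84.73
python3 - <<'E'
from h import *
for n in ("side","top"):
  p,d=read_camera(n);cv2.imwrite(f"pics/pi_{n}.png",p);np.save(f"pics/pi_{n}.npy",cloud(n,d))
a=cv2.imread("pics/pi_side.png")[190:390,170:390];b=cv2.imread("pics/pi_top.png")[100:300,60:240]
cv2.imwrite("pics/pi.png",cv2.resize(np.hstack([a,b]),None,fx=2,fy=2))
E
```

```text
clock: 14.52
ee_pos: [0.7078, 0.2224, 0.2009]
tcp_rot: [-3.14, 0.001, 1.477]
ft_force: [-0.4, -0.1, -1.2]
opening: 0.021
clock 14.53 pos [0.7078 0.2224 0.2009] rpy deg [-1.7992e+02  8.0000e-02  8.4600e+01] F [-0.37 -0.05 -1.21] open 0.021
tool shift [0.0054 0.0009 0.0009] roll -0.13
```

View pics/pi.png

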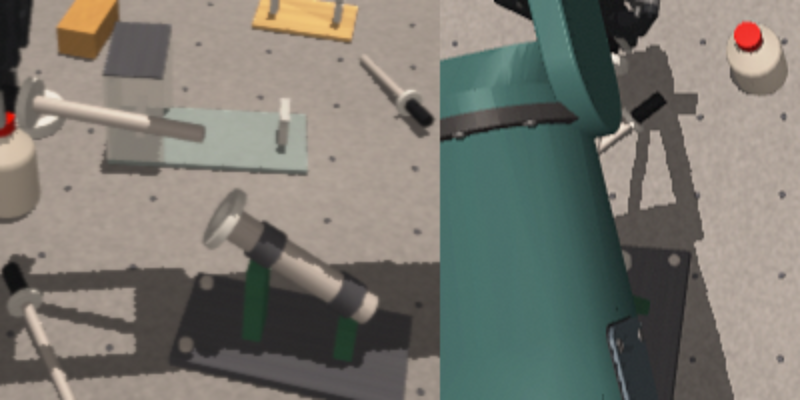

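The side view shows the probe in front of and above the mouth: collar near (186,241), tip at (272,256), mouth at (283,300). The arm blocks the top view, so I'll measure the tip and slope from the side depth.

```bash
cat > shaft.py <<'E'
import sys
from h import *
# args: png-less; takes picture from side, region x0 x1 y0 y1 z0 z1 world; fits cylinder r=7 axis
from scipy.optimize import least_squares
def fit(P,guessA,guessB,rad=.007,tol=.012):
    q=P.reshape(-1,3);A=np.array(guessA,float);B=np.array(guessB,float)
    for it in range(4):
        u=(B-A)/np.linalg.norm(B-A);L=np.linalg.norm(B-A)
        s=(q-A)@u;r=np.linalg.norm(q-A-np.outer(s,u),axis=1)
        k=(r<tol)&(s>.01)&(s<L-.01);g=q[k]
        x0,x1=A[0],B[0]
        def f(v):
            a=np.array([x0,v[0],v[1]]);b=np.array([x1,v[2],v[3]]);w=(b-a)/np.linalg.norm(b-a);t=g-a
            return np.linalg.norm(t-np.outer(t@w,w),axis=1)-rad
        v=least_squares(f,[A[1],A[2],B[1],B[2]],loss="soft_l1",f_scale=.002).x
        A=np.array([x0,v[0],v[1]]);B=np.array([x1,v[2],v[3]]);tol=.011
    u=(B-A)/np.linalg.norm(B-A);s=(q-A)@u;r=np.linalg.norm(q-A-np.outer(s,u),axis=1)
    m=(r<.010)&(s>-.05);tip=s[(r<.0095)&(abs(s)<.04)].min() if ((r<.0095)&(abs(s)<.04)).any() else np.nan
    print("n",len(g),"axis",np.round(u,4),"pitch deg",round(np.degrees(np.arcsin(u[2])),2),"yaw",round(np.degrees(np.arctan2(u[1],u[0])),2),"tip",np.round(A+u*tip,4))
    return A+u*tip,u
E
python3 - <<'E'
from shaft import *
s=telemetry.sense();e=np.array(s["ee_pos"])
g=e+[0,0,.0195];d=np.array([.9957,-.0924,0])
P=np.load("pics/pi_side.npy")
t,u=fit(P,g-.173*d,g-.035*d)
c=(e+[0,0,.0195]-t);print("grasp rel tip",np.round(c,4),"along",c@u)
E
```

```text
n 644 axis [ 0.9957 -0.0926  0.002 ] pitch deg 0.12 yaw -5.31 tip [0.5352 0.2384 0.218 ]
grasp rel tip [ 0.1731 -0.0161  0.0039] along 0.17384691106952607
```

```bash
python3 -m crank '[{"x":0.006,"y":0,"z":0.02,"roll":0,"jaw":0.0},{"x":0,"y":0,"z":0.025,"roll":0,"jaw":0.0},{"x":0,"y":0,"z":0.02,"roll":0,"jaw":0.0},{"x":0,"y":0,"z":0.0145,"roll":0,"jaw":0.0},{"x":0,"y":0,"z":0,"roll":0,"jaw":0.0},{"x":0,"y":0,"z":0,"roll":0,"jaw":0.0}]'; python3 go.py .7092 .2277 .20 84.73
python3 - <<'E'
from shaft import *
n="side"
p,d=read_camera(n);P=cloud(n,d)
cv2.imwrite("pics/pi2.png",cv2.resize(p[200:400,150:400],None,fx=3,fy=3))
s=telemetry.sense();e=np.array(s["ee_pos"]);g=e+[0,0,.0175];d=np.array([.9957,-.0924,0])
t,u=fit(P,g-.173*d,g-.035*d)
E
```

```text
clock: 15.38
ee_pos: [0.7092, 0.2302, 0.1233]
tcp_rot: [3.14, -0.001, 1.478]
ft_force: [0.6, 0.3, -1.6]
opening: 0.0208
clock 15.38 pos [0.7092 0.2302 0.1233] rpy deg [ 1.799e+02 -4.000e-02  8.469e+01] F [ 0.6   0.28 -1.59] open 0.0208
tool shift [-0.0025  0.0004 -0.0767] roll -0.04
n 578 axis [ 0.9961 -0.0877  0.0077] pitch deg 0.44 yaw -5.03 tip [0.4977 0.2491 0.1395]
```

View pics/pi2.png

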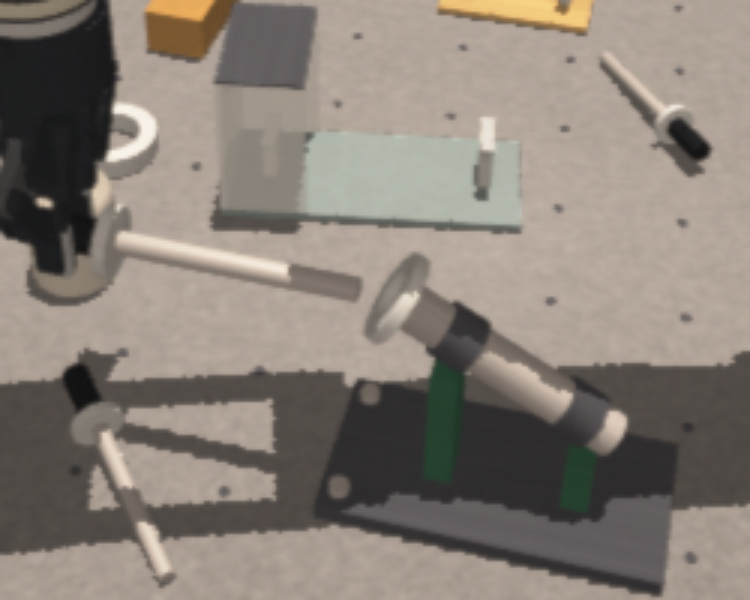

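The tip at about (270,296) in the full image points at the mouth at (283,300). I'll correct by small amounts and advance level 25 mm into the flare.

```bash
python3 -m crank '[{"x":-0.0015,"y":-0.005,"z":0.002,"roll":0,"jaw":0.0},{"x":0,"y":-0.008,"z":0,"roll":0,"jaw":0.0},{"x":0,"y":-0.006,"z":0,"roll":0,"jaw":0.0},{"x":0,"y":-0.005,"z":0,"roll":0,"jaw":0.0},{"x":0,"y":0,"z":0,"roll":0,"jaw":0.0},{"x":0,"y":0,"z":0,"roll":0,"jaw":0.0}]'; python3 go.py .684 .2277 .1215 84.73
python3 - <<'E'
from shaft import *
n="side"
p,d=read_camera(n)
cv2.imwrite("pics/in1.png",cv2.resize(p[220:340,180:360],None,fx=4,fy=4))
E
```

```text
clock: 16.18
ee_pos: [0.6847, 0.2309, 0.1203]
tcp_rot: [3.141, -0.0, 1.478]
ft_force: [0.8, 0.8, -2.1]
opening: 0.0208
clock 16.18 pos [0.6847 0.2309 0.1203] rpy deg [ 1.7998e+02 -1.0000e-02  8.4700e+01] F [ 0.81  0.82 -2.14] open 0.0208
tool shift [-0.0032 -0.0004 -0.0012] roll -0.03
```

View pics/in1.png

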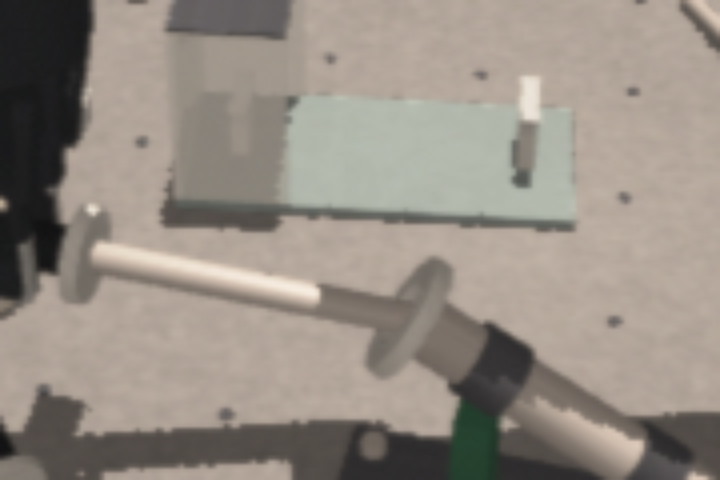

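The tip is inside the flare at about (280,300), with almost no contact force. Next I'll raise the handle along an arc about the tip, so the flare's upper wall turns the probe down. First part to 10°.

```bash
python3 -m crank '[{"x":0,"y":-0.0006,"z":-0.0073,"roll":0,"jaw":0.0},{"x":0,"y":-0.0006,"z":-0.0073,"roll":0,"jaw":0.0},{"x":0,"y":-0.001,"z":-0.0072,"roll":0,"jaw":0.0},{"x":0,"y":-0.001,"z":-0.0072,"roll":0,"jaw":0.0},{"x":0,"y":0,"z":0,"roll":0,"jaw":0.0}]' 20; python3 go.py .684 .2277 .1215 84.73
cat > look.py <<'E'
from shaft import *
import sys
p,d=read_camera("side");P=cloud("side",d)
cv2.imwrite(sys.argv[1],cv2.resize(p[180:340,180:360],None,fx=3.5,fy=3.5))
s=telemetry.sense();e=np.array(s["ee_pos"]);g=e+[0,0,.0175]
th=np.radians(float(sys.argv[2]));D=np.array([.9957*np.cos(th),-.0924*np.cos(th),np.sin(th)])
A=g-(33+float(sys.argv[3]))/1000*D
t,u=fit(P,A,g-.030*D)
m=np.array([.5195,.2455,.1405]);tip=g-.173*u;c=u*0+np.array([.866*.9958,-.866*.0919,.5])
print("est tip rel mouth: depth",round(-(tip-m)@c,4),"collar face gap",round((g-.033*u-m)@c,4),"misalign deg",round(np.degrees(np.arccos(u@c)),2), "F",np.round(s["ft_force"],1))
E
python3 look.py pics/arc1.png 9 120
```

```text
clock: 16.85
ee_pos: [0.6821, 0.2313, 0.1507]
tcp_rot: [3.139, -0.001, 1.478]
ft_force: [1.2, 0.3, -1.1]
opening: 0.0208
clock 16.85 pos [0.6821 0.2313 0.1507] rpy deg [ 1.7985e+02 -5.0000e-02  8.4700e+01] F [ 1.17  0.28 -1.1 ] open 0.0208
tool shift [-0.0034  0.0022  0.0292] roll -0.03
n 528 axis [ 0.9858 -0.0915  0.1406] pitch deg 8.08 yaw -5.3 tip [0.4922 0.2486 0.1411]
est tip rel mouth: depth 0.0057 collar face gap 0.1242 misalign deg 21.92 F [ 2.3  0.7 -3.2]
```

View pics/arc1.png

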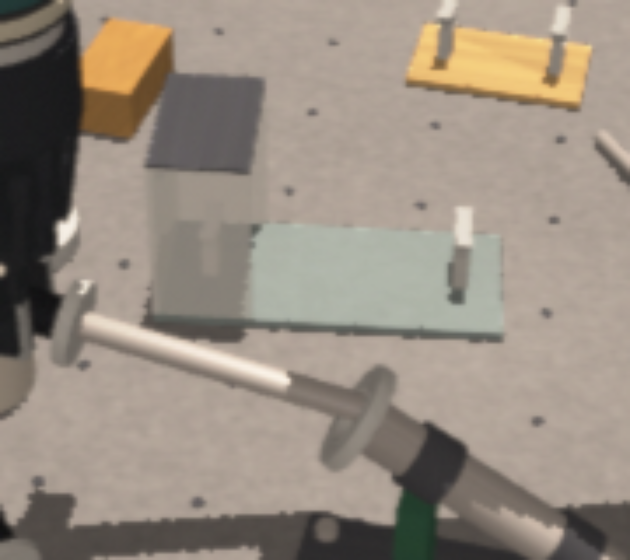

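The probe is turning as planned: 8° pitch, forces under 4 N, tip still in the mouth at (283,295). Continuing the arc.

```bash
python3 -m crank '[{"x":0,"y":-0.0018,"z":-0.0072,"roll":0,"jaw":0.0},{"x":0,"y":-0.0018,"z":-0.0072,"roll":0,"jaw":0.0},{"x":0,"y":-0.0024,"z":-0.007,"roll":0,"jaw":0.0},{"x":0,"y":-0.0024,"z":-0.007,"roll":0,"jaw":0.0},{"x":0,"y":-0.003,"z":-0.0067,"roll":0,"jaw":0.0},{"x":0,"y":-0.003,"z":-0.0067,"roll":0,"jaw":0.0},{"x":0,"y":0,"z":0,"roll":0,"jaw":0.0}]'; python3 go.py .684 .2277 .1215 84.73
python3 look.py pics/arc2.png 23 120
```

```text
clock: 17.77
ee_pos: [0.6667, 0.2328, 0.1919]
tcp_rot: [3.141, -0.0, 1.479]
ft_force: [1.2, -0.9, -1.4]
opening: 0.0212
clock 17.77 pos [0.6667 0.2328 0.1919] rpy deg [ 1.7999e+02 -3.0000e-02  8.4720e+01] F [ 1.15 -0.85 -1.36] open 0.0212
tool shift [-0.0035  0.0177  0.0704] roll -0.01
n 555 axis [ 0.9153 -0.0861  0.3935] pitch deg 23.17 yaw -5.37 tip [0.49   0.2494 0.1323]
est tip rel mouth: depth 0.0096 collar face gap 0.1294 misalign deg 6.83 F [ 1.9  0.4 -1.5]
```

View pics/arc2.png

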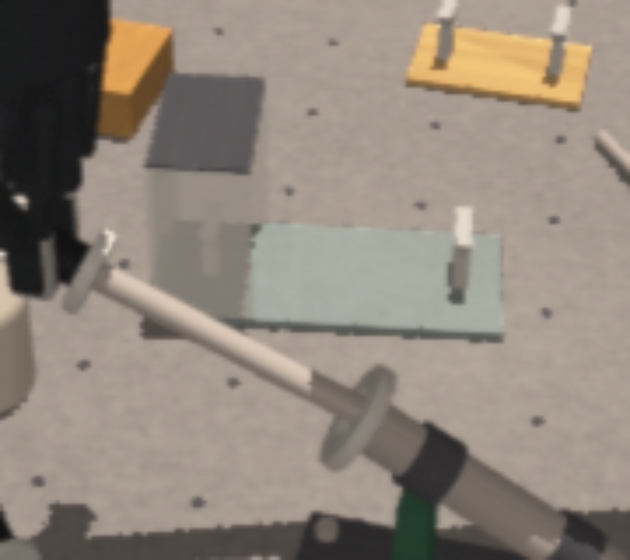

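```bash
python3 -m crank '[{"x":0,"y":-0.004,"z":-0.006,"roll":0,"jaw":0.0},{"x":0,"y":-0.0045,"z":-0.006,"roll":0,"jaw":0.0},{"x":0,"y":0,"z":0,"roll":0,"jaw":0.0},{"x":0,"y":0,"z":0,"roll":0,"jaw":0.0}]'; python3 go.py .684 .2277 .1215 84.73
python3 look.py pics/arc3.png 28 120
```

```text
clock: 18.32
ee_pos: [0.6585, 0.2334, 0.2031]
tcp_rot: [-3.142, -0.0, 1.478]
ft_force: [1.4, -0.6, -1.6]
opening: 0.0207
clock 18.32 pos [0.6585 0.2334 0.2031] rpy deg [-1.80e+02 -1.00e-02  8.47e+01] F [ 1.4  -0.63 -1.6 ] open 0.0207
tool shift [-0.0033  0.026   0.0816] roll -0.03
n 557 axis [ 0.8779 -0.0819  0.4718] pitch deg 28.15 yaw -5.33 tip [0.4889 0.2494 0.1277]
est tip rel mouth: depth 0.0122 collar face gap 0.1277 misalign deg 1.84 F [ 2.2 -0.  -2.4]
```

View pics/arc3.png

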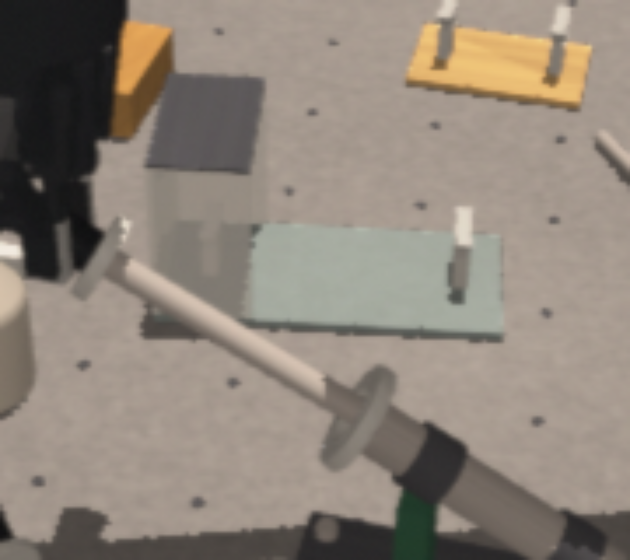

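The probe is at 28° and nearly aligned. Now sliding along the tube axis, checking forces as I go.

```bash
python3 -m crank '[{"x":0,"y":-0.0052,"z":0.003,"roll":0,"jaw":0.0},{"x":0,"y":-0.0052,"z":0.003,"roll":0,"jaw":0.0},{"x":0,"y":-0.0052,"z":0.003,"roll":0,"jaw":0.0},{"x":0,"y":-0.0052,"z":0.003,"roll":0,"jaw":0.0},{"x":0,"y":-0.0052,"z":0.003,"roll":0,"jaw":0.0},{"x":0,"y":0,"z":0,"roll":0,"jaw":0.0}]' 30; python3 go.py .684 .2277 .1215 84.73
python3 look.py pics/s1.png 29 90
```

```text
clock: 19.12
ee_pos: [0.6316, 0.2358, 0.1873]
tcp_rot: [-3.139, 0.0, 1.479]
ft_force: [0.1, 0.3, -2.9]
opening: 0.0206
clock 19.12 pos [0.6316 0.2358 0.1873] rpy deg [-1.7987e+02  2.0000e-02  8.4720e+01] F [ 0.07  0.28 -2.87] open 0.0206
tool shift [-0.0033  0.0531  0.0657] roll -0.01
n 386 axis [ 0.8699 -0.0833  0.4862] pitch deg 29.09 yaw -5.47 tip [0.4921 0.2491 0.1257]
est tip rel mouth: depth 0.0431 collar face gap 0.0969 misalign deg 0.92 F [-0.5 -0.  -2.1]
```

```bash
python3 -m crank '[{"x":0,"y":-0.007,"z":0.004,"roll":0,"jaw":0.0},{"x":0,"y":-0.007,"z":0.004,"roll":0,"jaw":0.0},{"x":0,"y":-0.007,"z":0.004,"roll":0,"jaw":0.0},{"x":0,"y":-0.007,"z":0.004,"roll":0,"jaw":0.0},{"x":0,"y":-0.007,"z":0.004,"roll":0,"jaw":0.0},{"x":0,"y":-0.007,"z":0.004,"roll":0,"jaw":0.0},{"x":0,"y":-0.007,"z":0.004,"roll":0,"jaw":0.0},{"x":0,"y":-0.007,"z":0.0045,"roll":0,"jaw":0.0},{"x":0,"y":0,"z":0,"roll":0,"jaw":0.0}]'; python3 go.py .684 .2277 .1215 84.73
python3 look.py pics/s2.png 30 60
```

```text
clock: 20.3
ee_pos: [0.5757, 0.241, 0.1547]
tcp_rot: [-3.139, 0.0, 1.479]
ft_force: [-0.6, 0.0, -4.1]
opening: 0.021
clock 20.3 pos [0.5757 0.241  0.1547] rpy deg [-1.7986e+02  2.0000e-02  8.4720e+01] F [-0.57  0.02 -4.08] open 0.021
tool shift [-0.0032  0.1092  0.0329] roll -0.01
n 159 axis [ 0.9062 -0.1759  0.3845] pitch deg 22.61 yaw -10.99 tip [0.4596 0.2591 0.1159]
est tip rel mouth: depth 0.1058 collar face gap 0.0324 misalign deg 8.99 F [-0.2  0.8 -3.3]
```

View pics/s2.png

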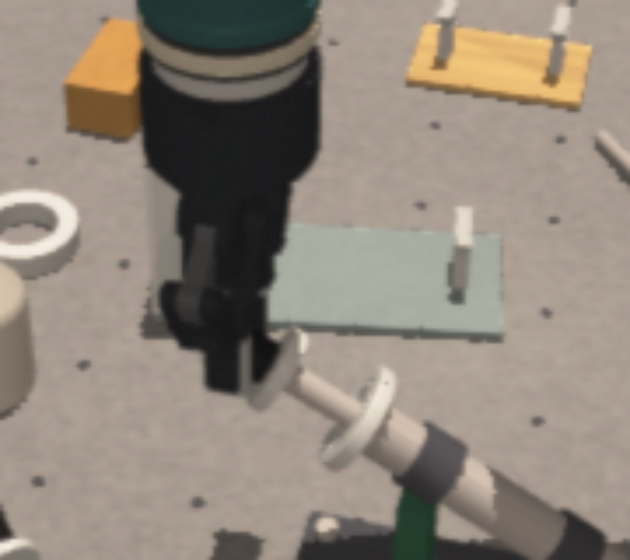

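The collar is about 30 mm from the flange: collar (258,286), flange (283,300). Advancing, the last part slowly.

```bash
python3 -m crank '[{"x":0,"y":-0.006,"z":0.0035,"roll":0,"jaw":0.0},{"x":0,"y":-0.006,"z":0.0035,"roll":0,"jaw":0.0},{"x":0,"y":-0.005,"z":0.003,"roll":0,"jaw":0.0},{"x":0,"y":-0.004,"z":0.0023,"roll":0,"jaw":0.0},{"x":0,"y":-0.003,"z":0.0017,"roll":0,"jaw":0.0},{"x":0,"y":0,"z":0,"roll":0,"jaw":0.0}]'; python3 go.py .684 .2277 .1215 84.73
python3 -m crank '[{"x":0,"y":-0.0017,"z":0.001,"roll":0,"jaw":0.0},{"x":0,"y":0,"z":0,"roll":0,"jaw":0.0}]'
python3 -m crank '[{"x":0,"y":-0.0017,"z":0.001,"roll":0,"jaw":0.0},{"x":0,"y":0,"z":0,"roll":0,"jaw":0.0}]'
python3 - <<'E'
from h import *
p,d=read_camera("side")
cv2.imwrite("pics/s3.png",cv2.resize(p[240:340,210:340],None,fx=5,fy=5))
E
```

```text
clock: 21.1
ee_pos: [0.5525, 0.2431, 0.1412]
tcp_rot: [-3.14, 0.0, 1.478]
ft_force: [1.1, -0.9, -2.8]
opening: 0.0208
clock 21.1 pos [0.5525 0.2431 0.1412] rpy deg [-1.7994e+02  1.0000e-02  8.4710e+01] F [ 1.05 -0.92 -2.83] open 0.0208
tool shift [-0.0032  0.1324  0.0196] roll -0.02
clock: 21.35
ee_pos: [0.5514, 0.2432, 0.1405]
tcp_rot: [-3.142, -0.0, 1.478]
ft_force: [0.6, 0.4, -2.9]
opening: 0.0205
clock: 21.6
ee_pos: [0.5496, 0.2434, 0.1395]
tcp_rot: [-3.142, -0.0, 1.478]
ft_force: [0.8, -0.8, -2.4]
opening: 0.0209
```

View pics/s3.png

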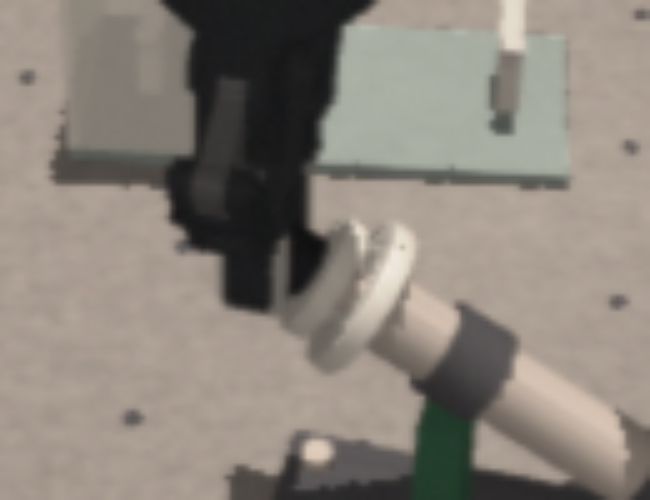

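There is still a slit between collar (275,295) and flange (283,300). I'll push on in 1–2 mm steps until the force rises.

```bash
python3 -m crank '[{"x":0,"y":-0.001,"z":0.0006,"roll":0,"jaw":0.0},{"x":0,"y":0,"z":0,"roll":0,"jaw":0.0}]' 35 | grep -E "pos|force"
python3 -m crank '[{"x":0,"y":-0.001,"z":0.0006,"roll":0,"jaw":0.0},{"x":0,"y":0,"z":0,"roll":0,"jaw":0.0}]'| grep -E "pos|force"
python3 -m crank '[{"x":0,"y":-0.001,"z":0.0006,"roll":0,"jaw":0.0},{"x":0,"y":0,"z":0,"roll":0,"jaw":0.0}]'| grep -E "pos|force"
python3 -m crank '[{"x":0,"y":-0.001,"z":0.0006,"roll":0,"jaw":0.0},{"x":0,"y":0,"z":0,"roll":0,"jaw":0.0}]'| grep -E "pos|force"
```

```text
ee_pos: [0.5486, 0.2435, 0.1389]
ft_force: [1.7, -0.9, -2.5]
ee_pos: [0.5476, 0.2436, 0.1382]
ft_force: [1.3, 0.6, -2.7]
ee_pos: [0.5466, 0.2437, 0.1376]
ft_force: [1.5, -0.1, -2.4]
ee_pos: [0.5455, 0.2438, 0.137]
ft_force: [0.9, 1.0, -2.3]
```

Run:
```python
from h import *
p,d=read_camera("side")
cv2.imwrite("pics/s4.png",cv2.resize(p[265:335,240:330],None,fx=8,fy=8,interpolation=2))
```

```text
(no output)
```

View pics/s4.png

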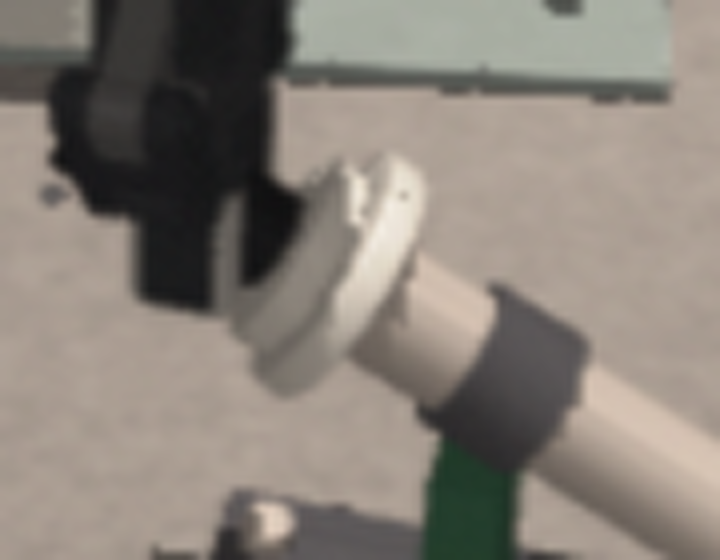

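Almost touching now. I'll continue in small steps.

```bash
python3 -m crank '[{"x":0,"y":-0.001,"z":0.0006,"roll":0,"jaw":0.0},{"x":0,"y":0,"z":0,"roll":0,"jaw":0.0}]' 35 | grep -E "pos|force"
python3 -m crank '[{"x":0,"y":-0.001,"z":0.0006,"roll":0,"jaw":0.0},{"x":0,"y":0,"z":0,"roll":0,"jaw":0.0}]'| grep -E "pos|force"
python3 -m crank '[{"x":0,"y":-0.001,"z":0.0006,"roll":0,"jaw":0.0},{"x":0,"y":0,"z":0,"roll":0,"jaw":0.0}]'| grep -E "pos|force"
```

```text
ee_pos: [0.5449, 0.2438, 0.1367]
ft_force: [2.3, -0.2, -2.1]
ee_pos: [0.5449, 0.2438, 0.1367]
ft_force: [4.9, -0.3, -0.7]
ee_pos: [0.5448, 0.2438, 0.1367]
ft_force: [5.7, -1.3, 0.1]
```

The position has stopped and the force is rising, so the collar is on the flange. One more firm push to seat it.

```bash
python3 -m crank '[{"x":0,"y":-0.002,"z":0.0012,"roll":0,"jaw":0.0},{"x":0,"y":-0.002,"z":0.0012,"roll":0,"jaw":0.0},{"x":0,"y":0,"z":0,"roll":0,"jaw":0.0}]' 45 | grep -E "pos|force|open"
python3 - <<'E'
from h import *
p,d=read_camera("side")
cv2.imwrite("pics/s5.png",cv2.resize(p[265:335,240:330],None,fx=8,fy=8,interpolation=2))
E
```

```text
ee_pos: [0.5446, 0.2439, 0.1369]
ft_force: [13.3, -1.7, 2.4]
opening: 0.0206
```

View pics/s5.png

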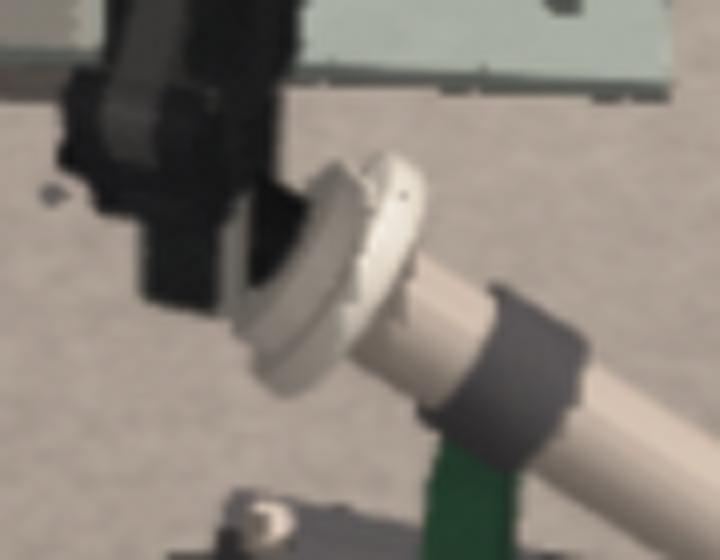

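The collar is flush on the flange with a 13 N push. I'll relieve most of the push, open, and back up.

```bash
python3 -m crank '[{"x":0,"y":0.003,"z":-0.0017,"roll":0,"jaw":0.0},{"x":0,"y":0,"z":0,"roll":0,"jaw":0.0},{"x":0,"y":0,"z":0,"roll":0,"jaw":0.03},{"x":0,"y":0,"z":0,"roll":0,"jaw":0.05},{"x":0,"y":0,"z":0,"roll":0,"jaw":0.065},{"x":0,"y":0,"z":0,"roll":0,"jaw":0.065},{"x":0,"y":0,"z":0,"roll":0,"jaw":0.065}]' | grep -E "pos|force|open"
python3 - <<'E'
from h import *
p,d=read_camera("side")
cv2.imwrite("pics/s6.png",cv2.resize(p[240:340,210:340],None,fx=5,fy=5,interpolation=2))
E
```

```text
ee_pos: [0.5413, 0.2442, 0.1343]
ft_force: [-0.0, -0.1, -0.7]
opening: 0.0647
```

View pics/s6.png

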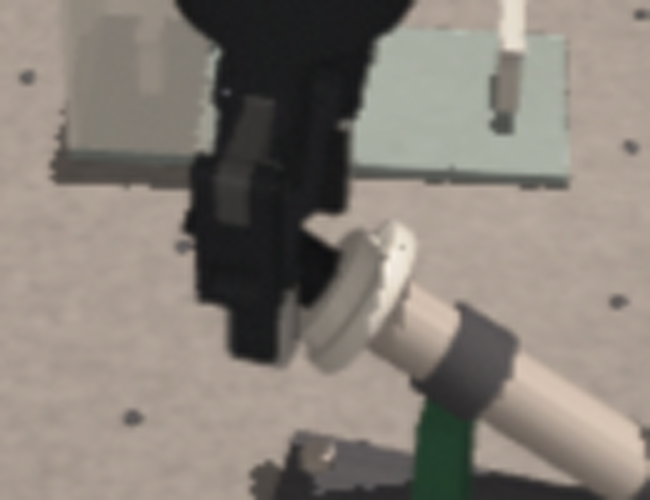

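The fingers are open and the collar is still against the flange. Backing up and out, clear of everything.

```bash
python3 -m crank '[{"x":0,"y":0.006,"z":-0.006,"roll":0,"jaw":0.065},{"x":0,"y":0,"z":-0.02,"roll":0,"jaw":0.065},{"x":0,"y":0,"z":-0.03,"roll":0,"jaw":0.065},{"x":0,"y":0,"z":-0.04,"roll":0,"jaw":0.065},{"x":-0.03,"y":0,"z":-0.04,"roll":0,"jaw":0.065},{"x":-0.05,"y":0,"z":-0.01,"roll":0,"jaw":0.065},{"x":-0.05,"y":0,"z":0,"roll":0,"jaw":0.065},{"x":-0.05,"y":0,"z":0,"roll":0,"jaw":0.065},{"x":0,"y":0,"z":0,"roll":0,"jaw":0.065},{"x":0,"y":0,"z":0,"roll":0,"jaw":0.065}]' | grep -E "clock|pos|force|open"
python3 - <<'E'
from h import *
ims=[]
for n in("side","top"):
    p,d=read_camera(n);P=cloud(n,d);cv2.imwrite(f"pics/end_{n}.png",p)
    q=P.reshape(-1,3);c=np.array([.866*.9958,-.866*.0919,.5])
    m=np.array([.5189,.2463,.1407]) if n=="side" else np.array([.5216,.2465,.1416])
    v=np.array([.0919,.9958,0]);w=np.cross(c,v);w*=np.sign(w[2])
    h=(q-m)@c;a=(q-m)@v;b=(q-m)@w;r=np.hypot(a,b)
    k=(h>.004)&(h<.075)&(r<.03);hd=k&(h>.015)
    print(n,"top of probe h",h[k].max(),"(58 if home) collar face h",np.percentile(h[k&(r>.014)],[10,50,90]) if (k&(r>.014)).any() else None,"handle off",a[hd].mean(),b[hd].mean())
    print("handle slope: a",np.polyfit(h[hd],a[hd],1),"b",np.polyfit(h[hd],b[hd],1))
    ims.append(cv2.resize(p[240:340,210:340] if n=="side" else p[180:280,90:220],None,fx=3,fy=3))
    for t in("bottle","carton","gasket"):
        l=trace(t,n)
        if l:
            g=P[l[0]["region"]&(d>0)];print(t,np.round(l[0]["xy"]),np.round(np.median(g,0),3))
cv2.imwrite("pics/end.png",np.hstack(ims))
E
```

```text
clock: 26.05
ee_pos: [0.5313, 0.0645, 0.2811]
ft_force: [-0.4, 0.3, -0.1]
opening: 0.065
side top of probe h 0.058768584842441726 (58 if home) collar face h [0.00466464 0.00738751 0.00853366] handle off 0.005119599472636007 0.0014769135410711166
handle slope: a [-0.02250749  0.00596709] b [-0.01573158  0.00206926]
bottle [171. 274.] [0.743 0.138 0.063]
carton [216. 202.] [ 0.742 -0.156  0.037]
gasket [190. 243.] [ 0.758 -0.009  0.016]
top top of probe h 0.05884910198131975 (58 if home) collar face h [0.00499717 0.0077514  0.00915448] handle off -0.010209479671393738 -0.00250937869990652
handle slope: a [ 0.02547024 -0.01118616] b [ 0.0008732  -0.00254286]
carton [356. 132.] [ 0.743 -0.176  0.039]
gasket [273. 134.] [ 0.765 -0.006  0.017]
```

View pics/end.png

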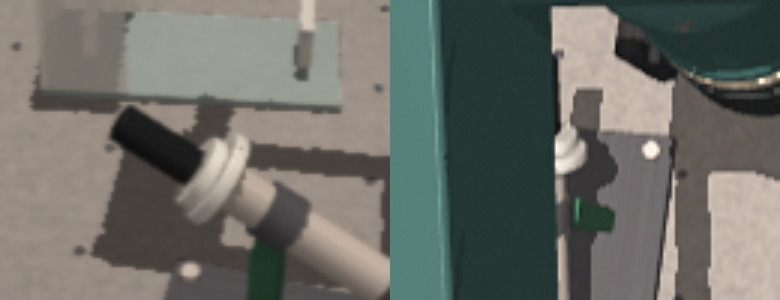

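View pics/end_side.png

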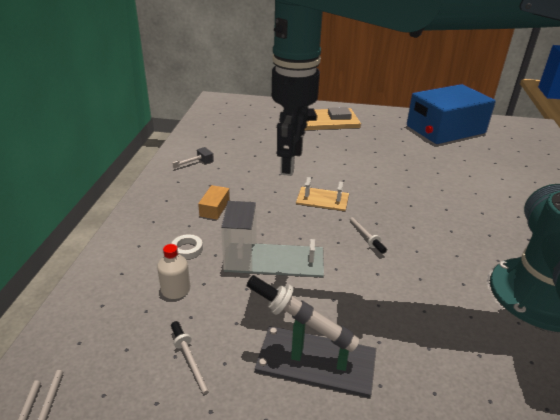

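The handle's end stands 58.8 mm out of the mouth plane (58 when home), with slopes under 1.5°. The side view shows the collar flush at (282,299), the gripper clear at (288,150), and the bottle, carton and ring where they were. Handing in.

```bash
python3 -c "
from workcell import robot
print(robot.job_done())"
```

```text
the job is handed in; nothing more can be done
None
```

The probe is in the sloping tube with its collar against the flange, released, and the job was handed in at about 26 s; no verdict was reported.

**What I did:**
- Gripped the probe by its shaft, lifted it about 34 mm, slid it 85 mm out of the hood and laid it in both saddles of the rest. After release the axis was about 50 mm up and the shaft's middle about 1 mm from the rest's centre.
- Took it again by the handle with a light grip. The tool can only point straight down, so I let the tube's flare turn the probe in the fingers to the 30° slope.
- Slid it down the tube, gave a final push of about 13 N against the flange, let go and backed away.

**Last checks:**
- **Seating:** the handle end stands 58.8 mm from the mouth plane in both cameras, against 58 mm when home. The handle was within about 1.5° of the tube axis.
- **Robot:** the wrist force was near zero and the gripper was clear of everything.
- **Carton and ring:** both were where they started, within a few mm, in both cameras.
- **Bottle:** unmoved in the side view only. The top camera did not report it in the last picture.

**Disagreements:**
- The two cameras differed by 2–3 mm on the mouth.
- The arm hid part of the tube from the top camera, so its sideways offset for the handle (-10 mm) came from a partial view. I relied on the side camera instead.
- One mid-slide shaft fit was off (9°) because little of the shaft was in view. I ignored it.

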